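# Clear the bottles, fetch the tin to the balance, put the bottles back

### The arm

A 6-joint arm with a two-finger parallel gripper is mounted at the origin on a cart in front of the work surface, level with it; the furniture and walls round the work are solid. World frame = base frame: x ahead of the robot, y to its left, z up, the work surface at z = 0. Lengths are in m, angles in rad, forces in N, time in s.
With the tool pointing down it reaches from about 0.325 to 0.9 m from the base axis. Payload 6.1 kg.
Tool frame: the origin (TCP) lies between the finger pads; the fingertips stand 11 mm ahead of it and the grasp point (between the pads) lies 8 mm behind it; z points along the fingers, x is the direction in which the jaws open and shut, and the axes are right-handed (so a half turn about z gives the same grasp; the last joint's range is limited). The gripper opens to 85 mm and grips with 20 to 120 N. Pads are 22 mm wide; open, the fingers measure 114 mm over their backs; the gripper's body (76 mm by 85 mm) begins 54 mm behind the grasp point. The pads swing forward as they close: fully open they stand 13 mm farther back than shut.
Start: joints at [0.989, 0.22, 1.526, -0, 1.395, -0.126], TCP at [0.275, 0.561, 0.216] pointing down, gripper open.
Joint ranges: [-2.98, 2.98], [-0.91, 2.08], [0.09, 2.57], [-1.24, 4.39], [0.2, 2.65], [-2.68, 2.68]. Speed limits (rad/s): [2.57, 2.57, 3.01, 3.14, 3.14, 3.14].

### API

Orientations are given as a unit quaternion [w, x, y, z].
In Python, from station import manip gives the robot as it stands.
- The arm moves only by the tool drive_tool, never from a script. Its argument "steps" is a list of rows, each a list of 5 numbers: the shift along the world's x, y, z in cm, then the turn about the world's z in rad, then the closure, from -1 (fully open) to 1 (shut). In form: [[x, y, z, spin, grip], ...]. A call has 1 to 12 rows; each row is the pose to reach, as a shift and turn from the pose measured when the call began; what a row does not reach only later rows make up. A row lasts 1/8 s, in which the tool goes at most 62.5 mm and 10.7 degrees, less where a joint would pass 70% of its speed; a pose out of reach is approached as far as the arm can. A call with a gripper value outside its range is refused whole. The fingers move at their own pace and stop on an object; "grip_force" is the grip in N (left out, the last holds). Time passes only in rows, so rows that repeat a pose let the fingers close. It gives the time, the measured TCP pose, the force and the opening at its end, in the units of the state.
- manip.get_state(): the state, without advancing time (a new reading comes with each control period).
- manip.snapshot(name): name is "scene" or "top" or "wrist"; returns the picture (420x560x3 uint8, red, green, blue); there is no depth.
- manip.camera_info(name): a dict with "intrinsics" (3x3 intrinsics, pixels), "R" (3x3) and "t" (3): a world point X has camera coordinates R X + t. Camera axes: x right, y down, z forward; pixel columns grow to the right and rows downward; lengths in m; the calibration is good to about 2 mm. A picture is of the moment at which its call begins: read the wrist's pose just before it. camera_info takes no time and is no camera call; for the wrist camera it gives the pose at the moment of the call.
- manip.hand_in(): hands the job in, once; it reports no verdict.
The state is a dict: "time_s": time; "q": joint angles; "joint_velocities": joint speeds; "joint_torque": joint torques, N m; "ee_pos": TCP position; "orientation": TCP orientation; "contact_force": force on the tool from outside, world axes, zero at the start; "ft_torque": the same for the moment, N m; "finger_gap": finger opening in m.
Only numpy, scipy, OpenCV 4.12 (cv2) and the standard library are available. Lean on these libraries where they do the work, as an engineer would, in place of code of your own. Each camera call takes 0.05 s, during which the arm holds its last target.

### The job

The low metal tin on the grey bottle tray is hemmed in by three brown bottles and has to be weighed: first stand all three bottles upright on the dark square mat, leaving the tin where it is, then take the tin and set it the right way up in the middle of the balance pan. With the tin weighing, put every bottle back upright on the very pad of the tray it came from, centred as it was. Never knock a bottle over, and leave the rubber stopper on the tray where it lies.

Things in the scene. Friction and masses are not known exactly. Their poses are not given: they have to be found in the camera images.
- small_bottle: Smallest of three brown glass bottles with black cap, 49 mm diameter, 89 mm high, straight-sided up to 51 mm above its underside, shoulder and cap above; about 0.10 kg. Its origin is the centre of its underside, z up; round, so its yaw does not matter. Starts upright in the middle of one of the three bottle pads of the tray (which bottle has which pad changes every time). Other, similar bottles at the back of the table are part of the room.
- medium_bottle: Middle-sized brown glass bottle with black cap, 55 mm diameter, 107 mm high, straight-sided up to 64 mm above its underside, shoulder and cap above; about 0.14 kg. Its origin is the centre of its underside, z up; round, so its yaw does not matter. Starts upright in the middle of one of the three bottle pads of the tray (which bottle has which pad changes every time). Other, similar bottles at the back of the table are part of the room.
- large_bottle: Largest brown glass bottle, with white cap, 63 mm diameter (62 mm across the sides), 122 mm high, straight-sided up to 76 mm above its underside, shoulder and cap above; about 0.18 kg. Its origin is the centre of its underside, z up; round, so its yaw does not matter. Starts upright in the middle of one of the three bottle pads of the tray (which bottle has which pad changes every time). Other, similar bottles at the back of the table are part of the room.
- tin: Low round lidded aluminium tin, 52 mm diameter, 28 mm high, about 35 g; lid fixed. Origin at the centre of its underside, z up. Starts on the rear middle pad of the tray between the bottles; the bottles are 89 to 122 mm high and leave no room for a gripper's body until they are gone.
- stopper: Cream rubber stopper, 31 mm diameter, 28 mm high, loose, standing in a front corner of the tray. A bystander: leave it alone. Origin at the centre of its underside.
- tray: Fixed grey plastic tray, 180 mm along its x by 236 mm along its y, 6 mm floor, rim 14 mm high and 5 mm wide. Origin at the centre of its underside; its front edge is at -x and faces roughly to the robot. Four dark round pads, tops 8 mm above the origin: bottle pads (67 mm diameter) centred at tray x, y = (35, 68), (35, -68) and (-36, 0) mm; the tin's pad (58 mm diameter) at (35, 0) mm. A bottle and the tin are 68 to 71 mm apart, centre to centre.
- mat: Fixed dark square rubber mat, 180 x 180 mm, 4 mm thick, the parking place for the bottles. Origin at the centre of its underside (its top is 4 mm above); x and y along its edges. There is room for the three bottles about 90 mm apart, and tools can pass above it freely; a vacuum pump about 0.2 m high stands between the tray (to the left) and the mat and balance (to the right): carry things over it.
- balance: Fixed white bench balance, 190 mm along its x by 150 mm along its y, housing top 46 mm high, dark display strip at its -x edge, and a round steel pan. Origin at the centre of its underside.
- pan (a point): Centre of the top face of the balance's round steel pan (94 mm diameter, rigid, 4 mm thick), 60 mm above the table and 20 mm toward balance +x from the balance's origin; the pan stands 10 mm clear of the housing.
Mind the look-alikes: they are no part of the job. What is shaped like the tin but yellow is not meant.

How it is judged:
By the outcome, as a careful person would: the job done as asked, in the order asked, and still so for the second after the job is handed in, with the robot touching nothing.
It also fails if it takes over 144 s, if anything falls off the work surface, if the arm or the gripper's body presses on something with over 40 N, if the wrist force passes 120 N, or if a joint passes its speed limit or range.

## Working session

There is one attempt and no reset: what is moved stays moved. The work goes in short steps, Python scripts to look and compute and a tool call to move; the robot and the scene stay as the last step left them, time stands still between calls to the robot, and variables do not carry over. Pictures are saved under pics/ and viewed, and the job is handed in when it is done.

Besides the shell and the picture viewer there is one more tool, called after ">>>" as name(argument=value, ...), one argument or row to a line, values as JSON. drive_tool: Moves the arm, as the interface text tells. Its arguments: {"type":"object","properties":{"steps":{"type":"array","items":{"type":"array","items":{"type":"number"}}},"grip_force":{"type":"number"}},"required":["steps"]}

```bash
mkdir -p pics; ls
python3 - <<'E'
from station import manip
import cv2,numpy as np
print(manip.get_state())
for n in("scene","top","wrist"):
    ci=manip.camera_info(n);print(n,{k:np.round(v,4).tolist() for k,v in ci.items()})
    cv2.imwrite(f"pics/{n}0.png",manip.snapshot(n)[:,:,::-1])
E
```

```text
pics
{'time_s': 0.0, 'q': array([ 9.88914159e-01,  2.21261168e-01,  1.52762650e+00, -1.19036054e-05,
        1.39472872e+00, -1.26107181e-01]), 'joint_velocities': array([-1.19598971e-03, -1.06763382e-03,  2.47075123e-05, -2.79305559e-05,
       -3.85474807e-04,  1.11583959e-03]), 'joint_torque': array([ 2.50420067e-05, -4.96902180e+01, -3.89390373e+01, -1.53186675e-04,
        1.11709780e-02, -1.65510716e-05]), 'ee_pos': array([0.27474745, 0.56064336, 0.21526944]), 'orientation': array([ 4.28429808e-04,  8.48573793e-01,  5.29076075e-01, -9.16708851e-04]), 'contact_force': array([ 0.07546619,  0.03523801, -0.82652413]), 'ft_torque': array([ 0.01946771, -0.02950823, -0.01444506]), 'finger_gap': 0.08531772295835822}
scene {'intrinsics': [[434.925, 0.0, 280.9965], [0.0, 434.925, 208.2118], [0.0, 0.0, 1.0]], 'R': [[0.5105, -0.8598, 0.0155], [-0.6083, -0.3738, -0.7001], [0.6077, 0.348, -0.7138]], 't': [-0.1173, 0.4302, 1.3884]}
top {'intrinsics': [[478.8564, 0.0, 281.9687], [0.0, 478.8564, 212.6889], [0.0, 0.0, 1.0]], 'R': [[0.0084, -0.9999, 0.0099], [-0.9959, -0.0092, -0.0899], [0.09, -0.0091, -0.9959]], 't': [0.1518, 0.5194, 1.7142]}
wrist {'intrinsics': [[322.7622, 0.0, 275.758], [0.0, 322.7622, 211.6513], [0.0, 0.0, 1.0]], 'R': [[0.4402, 0.8979, -0.0032], [0.8508, -0.416, 0.3211], [0.287, -0.1441, -0.947]], 't': [-0.6242, -0.0417, 0.3813]}
```

View pics/scene0.png

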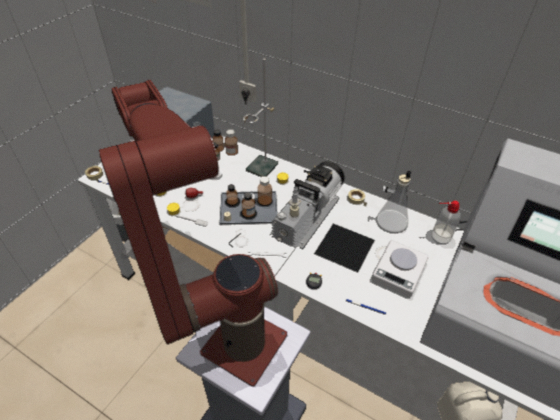

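View pics/top0.png

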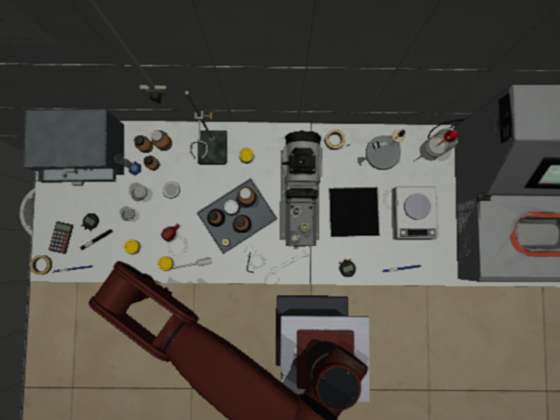

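View pics/wrist0.png

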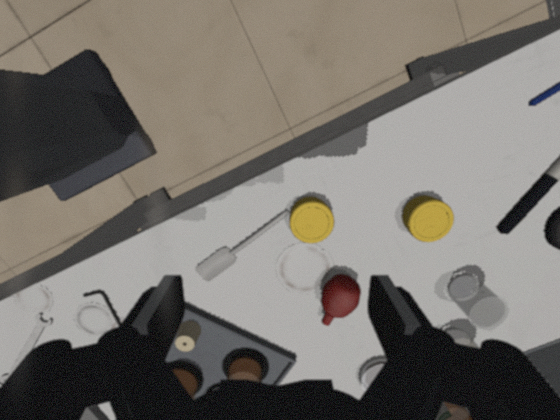

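The top view shows the tray at about (237,215), the mat at (354,212) and the balance pan at (417,207).

Candidates for the tin:
- silver disc on the tray at (231,207)
- yellow tins at (246,155), (132,247) and (166,264)
- clear glassware at (171,190), (139,191) and (128,213)

I choose (231,207), which sits among the bottles on the tray. I'll check it in a close crop.

Run:
```python
import cv2,numpy as np
im=cv2.imread("pics/top0.png")
a=cv2.resize(im[170:260,190:285],None,fx=8,fy=8,interpolation=cv2.INTER_CUBIC)[:600]
cv2.imwrite("pics/top_tray.png",cv2.resize(im[170:260,190:285],None,fx=6.5,fy=6.5,interpolation=cv2.INTER_CUBIC))
cv2.imwrite("pics/top_mat.png",cv2.resize(im[120:255,275:445],None,fx=4.4,fy=4.4,interpolation=cv2.INTER_CUBIC))
im=cv2.imread("pics/scene0.png")
cv2.imwrite("pics/scene_tray.png",cv2.resize(im[160:240,200:350],None,fx=5,fy=5,interpolation=cv2.INTER_CUBIC))
```

```text
(no output)
```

View pics/top_tray.png

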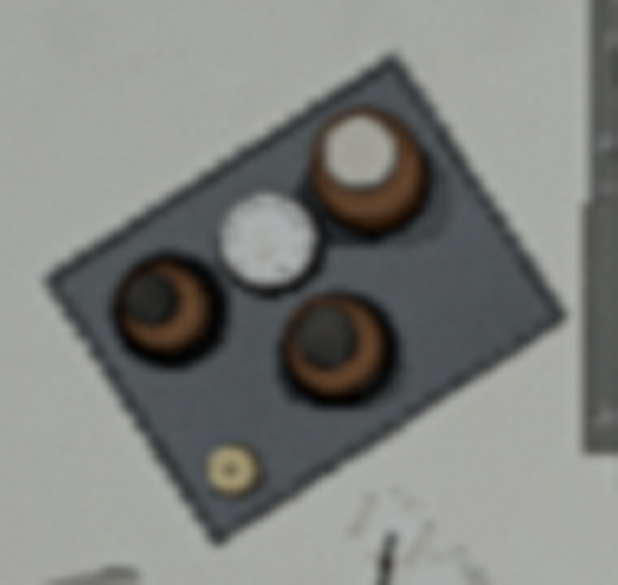

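View pics/top_mat.png

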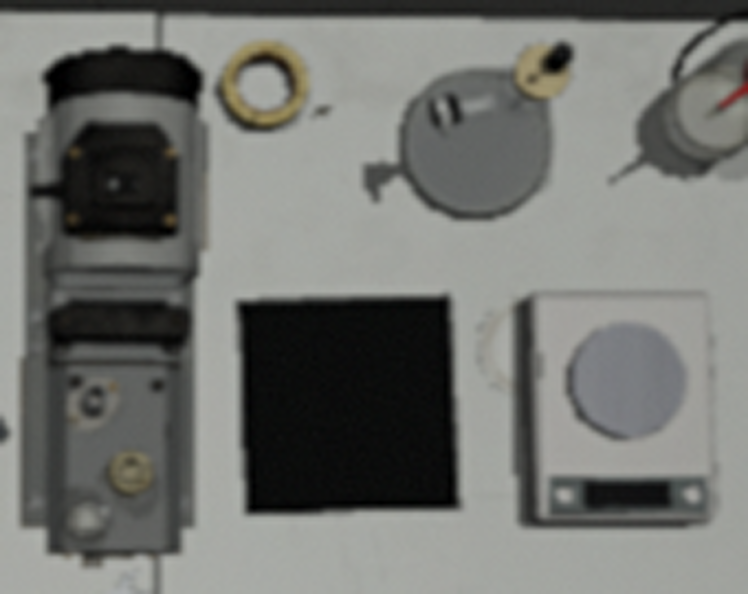

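View pics/scene_tray.png

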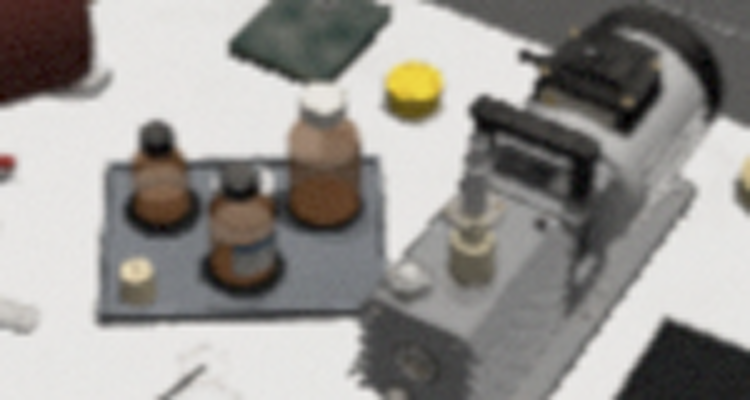

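```bash
cat > h.py <<'E'
import cv2,numpy as np
from station import manip
def ray(n,uv,z,ci=None):
    ci=ci or manip.camera_info(n);K,R,t=ci["intrinsics"],ci["R"],ci["t"]
    uv=np.atleast_2d(np.asarray(uv,float))
    d=(R.T@np.linalg.inv(K)@np.c_[uv,np.ones(len(uv))].T).T
    c=-R.T@t; s=(z-c[2])/d[:,2]; return c+s[:,None]*d
def proj(n,X,ci=None):
    ci=ci or manip.camera_info(n);x=(ci["R"]@np.atleast_2d(X).T).T+ci["t"];x=x@ci["intrinsics"].T
    return x[:,:2]/x[:,2:]
E
python3 - <<'E'
from h import *
np.set_printoptions(precision=4,suppress=True)
T=lambda p,z:ray("top",p,z)[0]
c=lambda x,y,f,ox,oy:((x+.5)/f+ox-.5,(y+.5)/f+oy-.5)
tr=[c(x,y,6.5,190,170) for x,y in((393,55),(563,318),(218,545),(47,280))] # rear right, front right, front left, rear left
W=np.array([T(p,.014) for p in tr]);print(W, W.mean(0))
for i in range(4):print(np.linalg.norm(W[i]-W[(i+1)%4]))
m=W.mean(0); ex=(W[0]+W[3]-W[1]-W[2])[:2];ey=(W[2]+W[3]-W[0]-W[1])[:2]
print(np.arctan2(ex[1],ex[0]),np.arctan2(ey[1],ey[0])-np.pi/2)
a=(np.arctan2(ex[1],ex[0])+np.arctan2(ey[1],ey[0])-np.pi/2)/2
Rm=np.array([[np.cos(a),-np.sin(a)],[np.sin(a),np.cos(a)]])
for n,p in dict(small=(35,68),large=(35,-68),med=(-36,0),tin=(35,0)).items(): print(n,m[:2]+Rm@np.array(p)/1000)
for n,px,z in(("large",(359,150),.130),("med",(327,336),.115),("small",(152,297),.097),("tin",(268,240),.036),("stop",(231,468),.034)):print(n,T(c(*px,6.5,190,170),z))
mt=[T(c(x,y,4.4,275,120),.004) for x,y in((237,301),(449,296),(459,508),(246,512))];print(np.array(mt),np.mean(mt,0))
print("pan",T(c(627,381,4.4,275,120),.06))
for p in((529,293),(708,293),(710,524),(522,524)):print(T(c(*p,4.4,275,120),.046))
print("pump",[T(c(*p,4.4,275,120),.2)[:2] for p in((22,50),(205,50),(22,550),(205,550))])
E
```

```text
[[0.6453 0.2744 0.014 ]
 [0.4974 0.1771 0.014 ]
 [0.3691 0.3677 0.014 ]
 [0.5161 0.4662 0.014 ]] [0.507  0.3213 0.014 ]
0.1770495279800312
0.2297205444234007
0.17693757838036678
0.23122148233842335
0.5860639244931133 0.5928242755152651
small [0.4983 0.3973]
large [0.5739 0.2843]
med [0.4771 0.3013]
tin [0.5361 0.3408]
large [0.5758 0.2847 0.13  ]
med [0.4789 0.3011 0.115 ]
small [0.5002 0.396  0.097 ]
tin [0.5375 0.3408 0.036 ]
stop [0.4113 0.3591 0.034 ]
[[ 0.6127 -0.0145  0.004 ]
 [ 0.6186 -0.1926  0.004 ]
 [ 0.4409 -0.1992  0.004 ]
 [ 0.436  -0.022   0.004 ]] [ 0.527  -0.1071  0.004 ]
pan [ 0.5424 -0.3247  0.06  ]
[ 0.6156 -0.2495  0.046 ]
[ 0.617  -0.3966  0.046 ]
[ 0.4278 -0.3943  0.046 ]
[ 0.4264 -0.2414  0.046 ]
pump [array([0.7732, 0.168 ]), array([0.7747, 0.0304]), array([0.3983, 0.1647]), array([0.3994, 0.03  ])]
```

The crop confirms the tin: a silver disc at crop (268,240), full-image (231,207). Around it are the large bottle (white cap, rear right), the small one (rear left) and the medium one (front). The tray-corner fit and the cap positions agree to about 2 mm. I'll move above the large bottle and refine with the wrist camera.

>>> drive_tool(
  steps=[
    [0,0,5,0,-1],
    [0,0,11,0,-1],
    [4,-4,11,0,-1],
    [8,-8,11,0,-1],
    [12,-12,11,0,-1],
    [16,-16,11,0,-1],
    [20,-20,11,0,-1],
    [23,-23,11,0,-1],
    [25,-25,11,0,-1],
    [25,-25,11,0,-1],
    [25,-25,11,0,-1],
  ],
  grip_force=40,
)

```text
time_s: 1.52
ee_pos: [0.5243, 0.3112, 0.3252]
orientation: [0.0, 0.849, 0.529, -0.001]
contact_force: [-0.5, 0.0, 0.2]
finger_gap: 0.0853
```

Run:
```python
from h import *
np.set_printoptions(precision=4,suppress=True)
ci=manip.camera_info("wrist");np.savez("w1.npz",**ci)
im=manip.snapshot("wrist");cv2.imwrite("pics/w1.png",im[:,:,::-1])
print(manip.get_state()["ee_pos"], -ci["R"].T@ci["t"])
P=dict(small=(.4992,.3967,.097),large=(.575,.2845,.130),med=(.478,.3012,.115),tin=(.537,.3408,.036))
for k,v in P.items(): print(k,proj("wrist",v,ci))
```

```text
[0.5241 0.3115 0.3254] [0.4505 0.3484 0.4824]
small [[333.0236 123.1386]]
large [[274.5039 228.4625]]
med [[249.8414 145.2772]]
tin [[299.245  164.0713]]
```

View pics/w1.png

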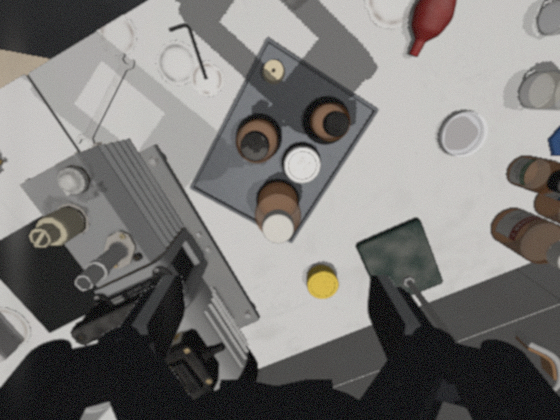

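The wrist view shows the caps near (335,123) small, (277,228) large and (255,147) medium, with the tin near (301,163). I'll measure these exactly.

Run:
```python
from h import *
im=cv2.imread("pics/w1.png")
cv2.imwrite("pics/w1c.png",cv2.resize(im[30:250,180:390],None,fx=2.7,fy=2.7,interpolation=cv2.INTER_CUBIC))
```

```text
(no output)
```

View pics/w1c.png

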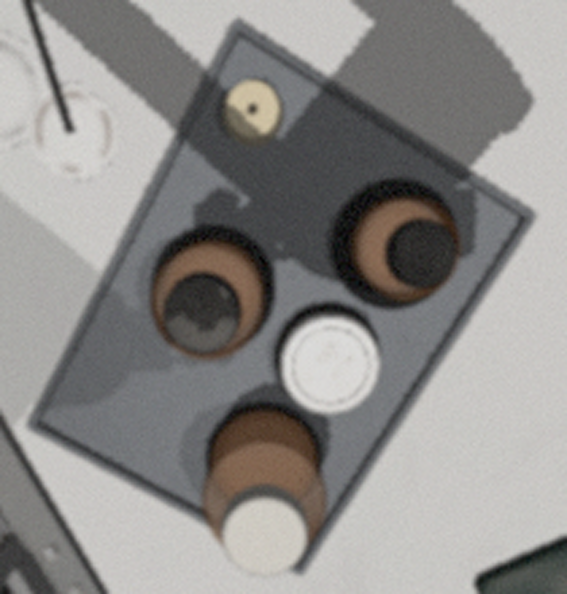

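Run:
```python
from h import *
np.set_printoptions(precision=4,suppress=True)
ci=dict(np.load("w1.npz"))
c=lambda x,y:((x+.5)/2.7+180-.5,(y+.5)/2.7+30-.5)
for n,p,z in(("small",(423,253),.097),("med",(202,312),.115),("large",(264,533),.130),("tin",(330,361),.036),("stop",(252,108),.034)):print(n,ray(0,c(*p),z,ci)[0])
W=np.array([ray(0,c(*p),.014,ci)[0] for p in((302,572),(35,425),(238,22),(530,212))])
print(W,W.mean(0))
m=W.mean(0); ex=(W[0]+W[3]-W[1]-W[2])[:2];ey=(W[2]+W[3]-W[0]-W[1])[:2]
print(np.arctan2(ex[1],ex[0]),np.arctan2(ey[1],ey[0])-np.pi/2)
a=(np.arctan2(ex[1],ex[0])+np.arctan2(ey[1],ey[0])-np.pi/2)/2
Rm=np.array([[np.cos(a),-np.sin(a)],[np.sin(a),np.cos(a)]])
for n,p in dict(small=(35,68),large=(35,-68),med=(-36,0),tin=(35,0)).items(): print(n,m[:2]+Rm@np.array(p)/1000)
```

```text
small [0.5011 0.4    0.097 ]
med [0.4803 0.3059 0.115 ]
large [0.575  0.2884 0.13  ]
tin [0.5378 0.3445 0.036 ]
stop [0.4126 0.3615 0.034 ]
[[0.6478 0.2779 0.014 ]
 [0.5027 0.1828 0.014 ]
 [0.374  0.3728 0.014 ]
 [0.5174 0.4681 0.014 ]] [0.5104 0.3254 0.014 ]
0.5829998535128107 0.5980588428289653
small [0.5017 0.4014]
large [0.5774 0.2884]
med [0.4805 0.3054]
tin [0.5395 0.3449]
```

>>> drive_tool(
  steps=[
    [2,-1,0,0,-1],
    [4,-2,0,0,-1],
    [5.1,-2.5,-3,0,-1],
    [5.1,-2.5,-7,0,-1],
    [5.1,-2.5,-11,0,-1],
    [5.1,-2.5,-13.5,0,-1],
    [5.1,-2.5,-14.5,0,-1],
    [5.1,-2.5,-14.5,0,-1],
  ],
)

```text
time_s: 2.58
ee_pos: [0.5755, 0.2862, 0.18]
orientation: [0.0, 0.848, 0.529, -0.001]
contact_force: [-0.3, 0.1, 0.5]
finger_gap: 0.0854
```

```bash
cat >> h.py <<'E'
def wsnap(name):
    ci=manip.camera_info("wrist");s=manip.get_state()
    im=manip.snapshot("wrist")[:,:,::-1].copy();cv2.imwrite(f"pics/{name}.png",im);np.savez(f"pics/{name}.npz",**ci)
    print("ee",np.round(s["ee_pos"],4),"t",s["time_s"],"gap",s["finger_gap"]);return im,ci
E
python3 - <<'E'
from h import *
im,ci=wsnap("w2")
print(proj(0,[[.575,.2865,.13],[.575,.2884,.13],[.5758,.2847,.13]],ci))
E
```

```text
ee [0.5755 0.2862 0.18  ] t 2.575 gap 0.08539523011042445
[[275.503835   228.26732762]
 [277.98129749 227.14134954]
 [273.67406695 230.29900396]]
```

View pics/w2.png

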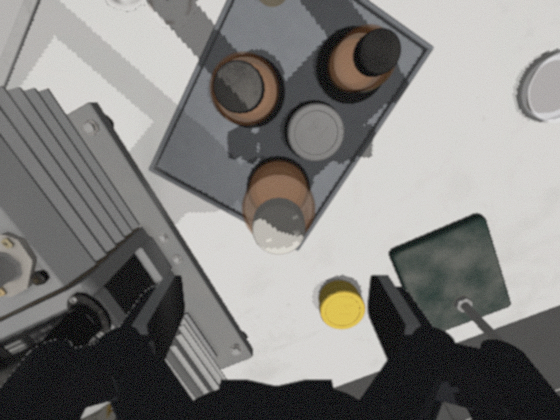

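The large cap is at about (278,225) and the fingertip midline at column 276.5, so the offset is about 1 mm. I'll correct that, descend and grip.

>>> drive_tool(
  steps=[
    [0,0.15,-2.5,0,-1],
    [0,0.15,-5,0,-1],
    [0,0.15,-7.5,0,-1],
    [0,0.15,-9.5,0,-1],
    [0,0.15,-10.7,0,-1],
    [0,0.15,-10.7,0,-1],
  ],
)

```text
time_s: 3.38
ee_pos: [0.5757, 0.2879, 0.0737]
orientation: [0.0, 0.848, 0.529, -0.001]
contact_force: [-0.5, 0.7, -0.7]
finger_gap: 0.0856
```

Run:
```python
from h import *
im,ci=wsnap("w3")
cv2.imwrite("pics/scene3.png",manip.snapshot("scene")[:,:,::-1])
im=cv2.imread("pics/scene3.png")
cv2.imwrite("pics/scene3c.png",cv2.resize(im[120:260,180:350],None,fx=4,fy=4,interpolation=cv2.INTER_CUBIC))
```

```text
ee [0.5757 0.2879 0.0737] t 3.375 gap 0.08561426840413537
```

View pics/w3.png

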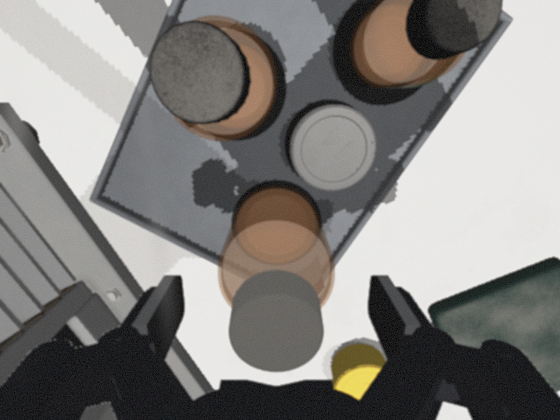

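View pics/scene3c.png

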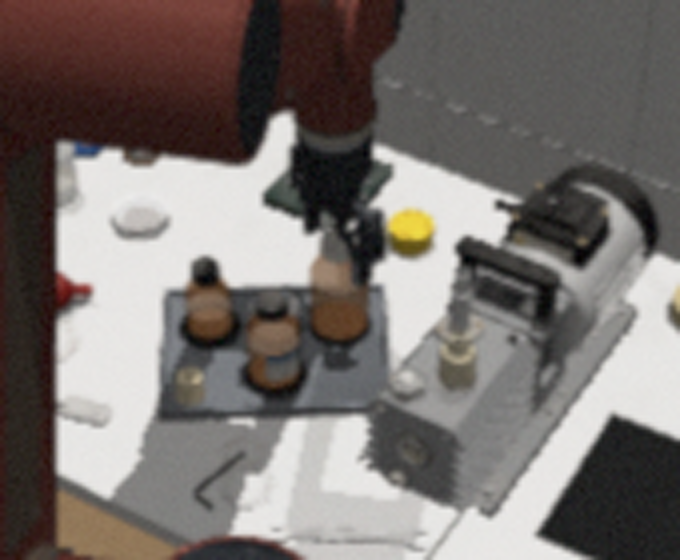

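The cap spans columns 230–322, centred at 276 between the fingers (276.5). I'll close now.

>>> drive_tool(
  steps=[
    [0,0,0,0,0.2],
    [0,0,0,0,0.4],
    [0,0,0,0,0.6],
    [0,0,0,0,1],
    [0,0,0,0,1],
    [0,0,0,0,1],
    [0,0,0,0,1],
    [0,0,0,0,1],
  ],
  grip_force=40,
)

```text
time_s: 4.47
ee_pos: [0.5773, 0.2883, 0.0763]
orientation: [0.001, 0.848, 0.529, 0.001]
contact_force: [-1.3, -1.1, 6.0]
finger_gap: 0.0449
```

Run:
```python
from h import *
im,ci=wsnap("w4")
```

```text
ee [0.5773 0.2883 0.0763] t 4.475 gap 0.04492768388000242
```

View pics/w4.png

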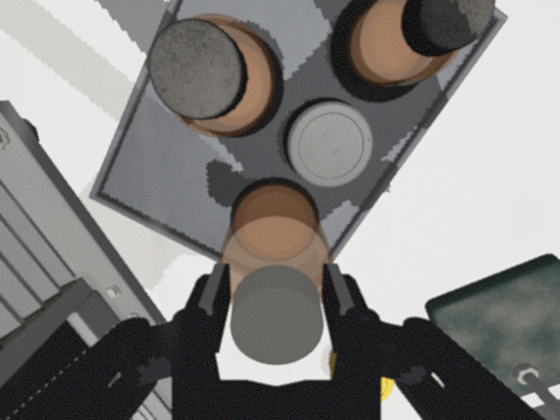

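The gap is 45 mm with the tool lifted 2.6 mm, so the pads are on the sloping shoulder. I'll reopen and go lower, watching the force.

>>> drive_tool(
  steps=[
    [0,0,0,0,0.2],
    [0,0,0,0,0],
    [0,0,0,0,-0.5],
    [0,0,0,0,-1],
    [0,0,0,0,-1],
    [0,0,0,0,-1],
    [0,0,0,0,-1],
  ],
)

```text
time_s: 5.4
ee_pos: [0.5774, 0.2883, 0.0763]
orientation: [0.001, 0.848, 0.529, 0.001]
contact_force: [1.1, -0.4, 0.3]
finger_gap: 0.0852
```

Run:
```python
from h import *
im,ci=wsnap("w5");print(manip.get_state()["contact_force"])
```

```text
ee [0.5774 0.2883 0.0763] t 5.4 gap 0.0851565777782963
[-0.59378438  0.33673923  0.96970997]
```

View pics/w5.png

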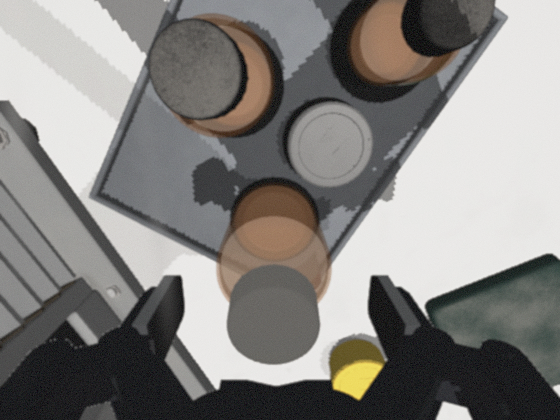

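>>> drive_tool(
  steps=[
    [-0.1,-0.08,-0.3,0,-1],
    [-0.15,-0.1,-0.5,0,-1],
    [-0.15,-0.1,-0.7,0,-1],
    [-0.15,-0.1,-0.83,0,-1],
    [-0.15,-0.1,-0.83,0,-1],
  ],
)

```text
time_s: 6.08
ee_pos: [0.5758, 0.2873, 0.0679]
orientation: [0.001, 0.848, 0.529, 0.001]
contact_force: [0.2, 0.1, -0.3]
finger_gap: 0.0858
```

>>> drive_tool(
  steps=[
    [0,0,-0.1,0,-1],
    [0,0,-0.2,0,-1],
    [0,0,-0.2,0,-1],
  ],
)

```text
time_s: 6.45
ee_pos: [0.5757, 0.2873, 0.0658]
orientation: [0.001, 0.848, 0.529, 0.001]
contact_force: [0.5, -0.2, 0.0]
finger_gap: 0.0855
```

>>> drive_tool(
  steps=[
    [0,0,-0.1,0,-1],
    [0,0,-0.1,0,-1],
  ],
)

```text
time_s: 6.7
ee_pos: [0.5756, 0.2872, 0.0646]
orientation: [0.001, 0.848, 0.529, 0.001]
contact_force: [-0.4, 0.3, -1.2]
finger_gap: 0.0856
```

Run:
```python
from h import *
im,ci=wsnap("w6");print(manip.get_state()["contact_force"])
```

```text
ee [0.5756 0.2872 0.0646] t 6.7 gap 0.08559358340123639
[-0.26618988  0.52892845  0.37533897]
```

View pics/w6.png

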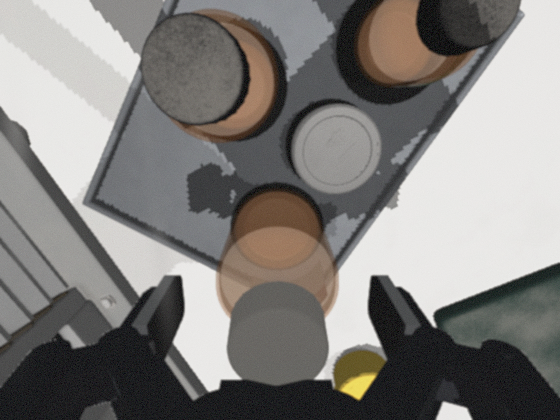

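Still no contact, and the cap spans 228–328, centred. I'll close again at this height.

>>> drive_tool(
  steps=[
    [0,0,0,0,-0.5],
    [0,0,0,0,-0.3],
    [0,0,0,0,0],
    [0,0,0,0,1],
    [0,0,0,0,1],
    [0,0,0,0,1],
    [0,0,0,0,1],
  ],
)

```text
time_s: 7.62
ee_pos: [0.5771, 0.2879, 0.0671]
orientation: [0.001, 0.848, 0.529, 0.002]
contact_force: [-1.3, -0.4, 8.8]
finger_gap: 0.0454
```

Run:
```python
from h import *
im,ci=wsnap("w7");print(manip.get_state()["contact_force"])
im=manip.snapshot("scene")[:,:,::-1]
cv2.imwrite("pics/scene7c.png",cv2.resize(im[130:220,220:310],None,fx=6,fy=6,interpolation=cv2.INTER_CUBIC))
```

```text
ee [0.5771 0.2879 0.0671] t 7.625 gap 0.045376520057952084
[-1.57472586  0.55397756  8.56785207]
```

View pics/w7.png

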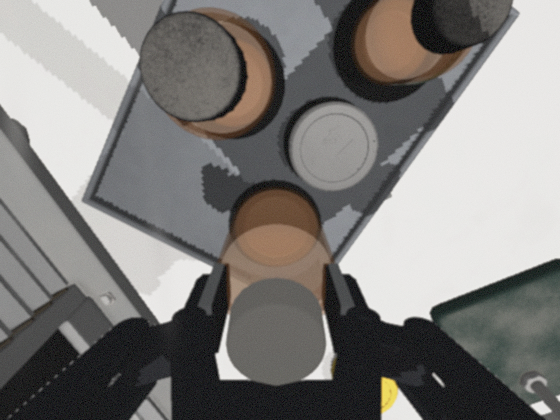

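View pics/scene7c.png

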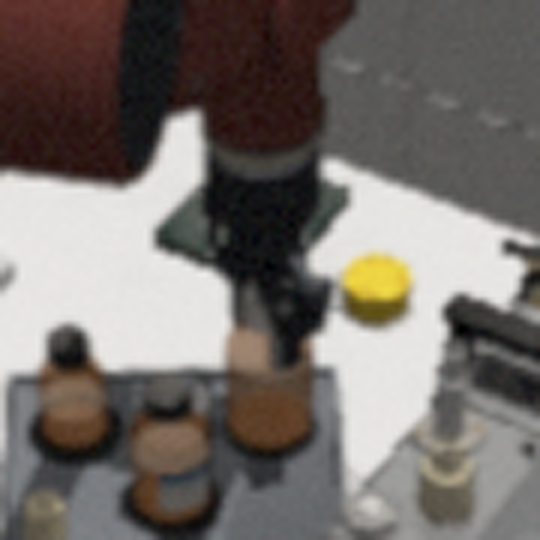

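>>> drive_tool(
  steps=[
    [0,0,0,0,1],
    [0,0,0,0,1],
    [0,0,0,0,1],
  ],
  grip_force=20,
)

```text
time_s: 8.1
ee_pos: [0.5772, 0.288, 0.0672]
orientation: [0.001, 0.848, 0.529, 0.003]
contact_force: [-1.1, 1.0, 1.4]
finger_gap: 0.0454
```

Run:
```python
import cv2
im=cv2.imread("pics/w7.png")
cv2.imwrite("pics/w7c.png",cv2.resize(im[170:400,160:400],None,fx=3,fy=2.6,interpolation=cv2.INTER_CUBIC))
```

```text
(no output)
```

View pics/w7c.png

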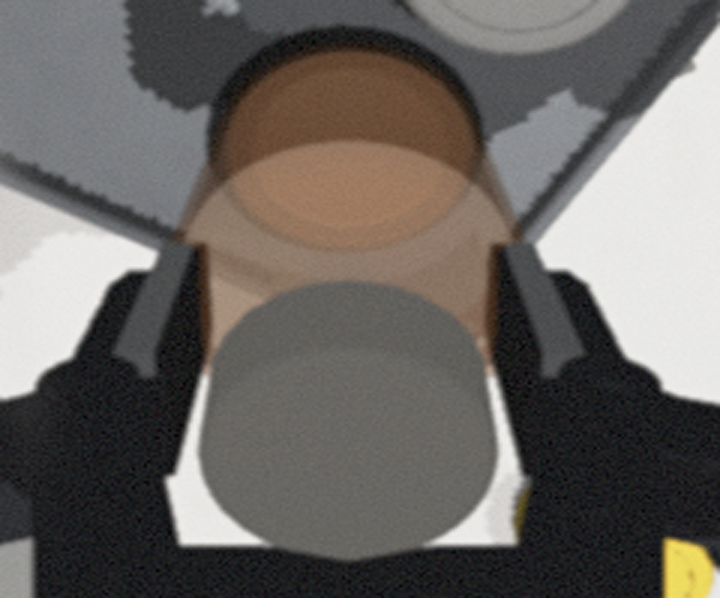

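Run:
```python
from h import *
np.set_printoptions(precision=4,suppress=True)
def atd(n,uv,d):
    ci=dict(np.load(f"pics/{n}.npz"));x=np.linalg.inv(ci["intrinsics"])@[uv[0],uv[1],1]*d
    return ci["R"].T@(x-ci["t"])
# open w6 : gap 85.6; find depth s.t. inner-edge distance = gap
for n,l,r,row,g in(("w6",183,370,277,.0856),("w7",225,326,264,.0454)):
    d=g*322.8/(r-l);print(n,d,atd(n,(l,row),d),atd(n,(r,row),d))
# vertical lines: where projected bottle top/bottom would be in w6
ci=dict(np.load("pics/w6.npz"))
for z in(.008,.084,.13):print(z,proj(0,[.575,.288,z],ci))
```

```text
w6 0.14776299465240642 [0.5508 0.2526 0.0914] [0.5884 0.3295 0.0913]
w7 0.145100198019802 [0.5546 0.274  0.0943] [0.5745 0.3147 0.0943]
0.008 [[275.7836 224.2038]]
0.084 [[275.675  280.5067]]
0.13 [[275.5421 349.3444]]
```

Run:
```python
from h import *
np.set_printoptions(precision=1,suppress=True)
for n,tcp,hg in(("w6",[.5756,.2872,.0646],.0428),("w7",[.5771,.2879,.0671],.0227)):
  ci=dict(np.load(f"pics/{n}.npz"));ex=np.array([.44,.898,0]);ey=np.array([.898,-.44,0])
  for dz in(-.015,-.003,.01,.02,.027):
    print(n,dz,proj(0,[np.array(tcp)+s*hg*ex+y*ey+[0,0,dz] for s in(-1,1) for y in(-.011,.011)],ci).tolist())
  print(ci["R"]@np.array([ex,ey,[0,0,1]]).T)
```

```text
w6 -0.015 [[200.7037438845777, 233.73786421718518], [203.44878653365046, 267.71750195049435], [349.2224760100972, 233.84050007910022], [346.50396386567826, 267.8252645424471]]
w6 -0.003 [[195.8073632263989, 242.33362499699547], [198.9152390091803, 278.10004807347286], [353.98276490146753, 242.44542543195075], [350.90829638144135, 278.2174347465035]]
w6 0.01 [[189.73009729983178, 253.00246954706222], [193.31830744413733, 290.9179130693854], [359.8913512832808, 253.12606812330955], [356.3459032804501, 291.04765049315876]]
w6 0.02 [[184.38986498802473, 262.3774268196817], [188.42736241541806, 302.1189564182283], [365.0835751363062, 262.5117797240425], [361.097800491627, 302.25991124640404]]
w6 0.027 [[180.2406104770949, 269.66158254211865], [184.6446322658583, 310.7820111312538], [369.1179682860815, 269.8045412958877], [364.77310407155505, 310.93191323932615]]
[[ 1.  -0.  -0. ]
 [ 0.   0.9  0.3]
 [-0.   0.3 -0.9]]
w7 -0.015 [[235.54425324839247, 233.76836252375696], [237.01382405829438, 267.7186599917284], [314.3240158030874, 233.75321014558517], [312.87519360989603, 267.68895886121004]]
w7 -0.003 [[232.9711133163727, 242.42018119586808], [234.63372066152613, 278.14931987390224], [316.86918169731035, 242.39978620187983], [315.2298096269551, 278.1128335074959]]
w7 0.01 [[229.7775632106057, 253.15804122888608], [231.6956054805867, 291.02543281447595], [320.0278003285835, 253.13041727395472], [318.13628150956833, 290.97977161877094]]
w7 0.02 [[226.97147067607153, 262.5931300415253], [229.128336326267, 302.27633536394757], [322.8030051067787, 262.5584939431115], [320.6757381534612, 302.2219348988288]]
w7 0.027 [[224.79129117357914, 269.92367491143125], [227.14292388996944, 310.9772858676009], [324.95906104316776, 269.88316447949137], [322.639537263489, 310.91566483403255]]
[[ 1.  -0.   0. ]
 [-0.   0.9  0.3]
 [ 0.   0.3 -0.9]]
```

The tips in w7 sit inside the shoulder outline (bottle about 113 px wide, fingers about 102 px), so the pads are still on the shoulder. The tips stand farther back than I assumed. I'll open and go lower in guarded increments.

>>> drive_tool(
  steps=[
    [0,0,0,0,0.2],
    [0,0,0,0,-0.4],
    [0,0,0,0,-1],
    [0,0,0,0,-1],
    [0,0,0,0,-1],
    [-0.1,-0.05,-0.2,0,-1],
    [-0.1,-0.05,-0.3,0,-1],
  ],
)

```text
time_s: 8.98
ee_pos: [0.5759, 0.2874, 0.0639]
orientation: [0.001, 0.848, 0.529, 0.002]
contact_force: [0.1, -0.6, 0.3]
finger_gap: 0.0853
```

>>> drive_tool(
  steps=[
    [0,0,-0.1,0,-1],
    [0,0,-0.2,0,-1],
    [0,0,-0.3,0,-1],
  ],
)

```text
time_s: 9.35
ee_pos: [0.5759, 0.2874, 0.0609]
orientation: [0.001, 0.848, 0.529, 0.002]
contact_force: [-0.7, -0.1, -0.4]
finger_gap: 0.085
```

>>> drive_tool(
  steps=[
    [0,0,-0.1,0,-1],
    [0,0,-0.2,0,-1],
  ],
)

```text
time_s: 9.6
ee_pos: [0.576, 0.2874, 0.0588]
orientation: [0.001, 0.848, 0.529, 0.002]
contact_force: [-0.1, 0.5, 0.4]
finger_gap: 0.0853
```

Run:
```python
from h import *
im,ci=wsnap("w8");print(manip.get_state()["contact_force"])
```

```text
ee [0.576  0.2874 0.0588] t 9.6 gap 0.08525969976255107
[ 0.51548835  0.53367787 -0.19536266]
```

View pics/w8.png

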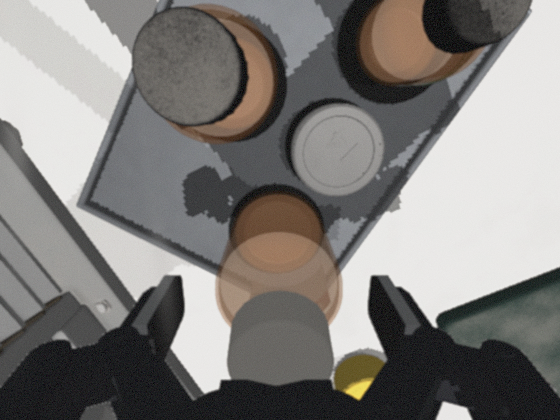

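>>> drive_tool(
  steps=[
    [0,0,-0.1,0,-1],
    [0,0,-0.2,0,-1],
  ],
)

```text
time_s: 9.9
ee_pos: [0.5758, 0.2874, 0.0566]
orientation: [0.001, 0.848, 0.529, 0.002]
contact_force: [-0.5, 0.3, 0.2]
finger_gap: 0.0856
```

>>> drive_tool(
  steps=[
    [0,0,-0.1,0,-1],
    [0,0,-0.2,0,-1],
  ],
)

```text
time_s: 10.15
ee_pos: [0.5758, 0.2874, 0.0545]
orientation: [0.001, 0.848, 0.529, 0.002]
contact_force: [0.2, 0.4, 0.3]
finger_gap: 0.0852
```

>>> drive_tool(
  steps=[
    [0,0,-0.1,0,-1],
    [0,0,-0.2,0,-1],
  ],
)

```text
time_s: 10.4
ee_pos: [0.5758, 0.2874, 0.0524]
orientation: [0.001, 0.848, 0.529, 0.002]
contact_force: [0.9, 0.6, -0.1]
finger_gap: 0.0854
```

>>> drive_tool(
  steps=[
    [0,0,0,0,-0.5],
    [0,0,0,0,-0.3],
    [0,0,0,0,0],
    [0,0,0,0,0.3],
    [0,0,0,0,0.6],
    [0,0,0,0,0.6],
  ],
  grip_force=30,
)

```text
time_s: 11.15
ee_pos: [0.5761, 0.2875, 0.0528]
orientation: [0.001, 0.848, 0.529, 0.003]
contact_force: [-0.1, 0.5, 3.7]
finger_gap: 0.0608
```

Run:
```python
from h import *
im,ci=wsnap("w9");print(manip.get_state()["contact_force"])
```

```text
ee [0.5761 0.2875 0.0528] t 11.15 gap 0.0607910411408415
[3.16957619e-03 3.54782415e-01 4.51439995e+00]
```

View pics/w9.png

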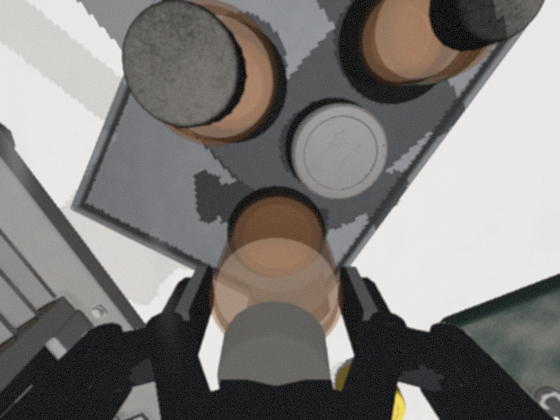

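The gap is now 60.8 mm, so this is a true grip on the straight side. I'll lift gently.

>>> drive_tool(
  steps=[
    [0,0,0,0,1],
    [0,0,0,0,1],
    [0,0,0.5,0,1],
    [0,0,1,0,1],
    [0,0,2,0,1],
    [0,0,3,0,1],
    [0,0,3,0,1],
  ],
  grip_force=40,
)

```text
time_s: 12.08
ee_pos: [0.5772, 0.2879, 0.0845]
orientation: [0.001, 0.848, 0.529, 0.004]
contact_force: [-0.3, 0.6, -2.5]
finger_gap: 0.0605
```

Run:
```python
from h import *
im,ci=wsnap("w10");print(manip.get_state()["contact_force"])
```

```text
ee [0.5772 0.2879 0.0845] t 12.075 gap 0.06046914526511152
[-0.25016065 -0.56837574 -1.04403246]
```

View pics/w10.png

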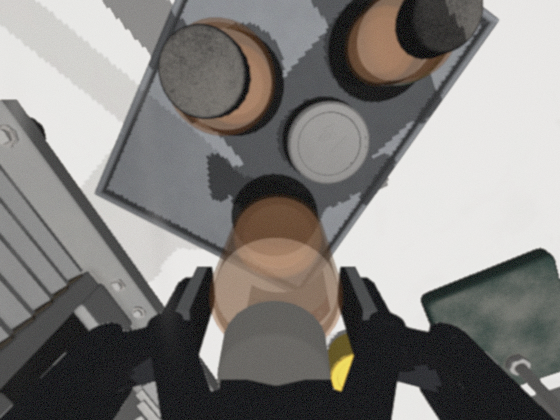

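The bottle is held upright, and its pad is visible below at (275,200). I'll carry it up and over the pump.

>>> drive_tool(
  steps=[
    [0,0,1.5,0,1],
    [0,0,4.5,0,1],
    [0,0,8.5,0,1],
    [0,0,12.5,0,1],
    [0,0,16.5,0,1],
    [0,0,20,0,1],
    [0,0,22,0,1],
    [0,0,22.5,0,1],
    [0,-1.5,22.5,0,1],
    [0,-4.5,22.5,0,1],
    [0,-8.5,22.5,0,1],
    [0,-12.5,22.5,0,1],
  ],
)

```text
time_s: 13.62
ee_pos: [0.5755, 0.1606, 0.3062]
orientation: [0.0, 0.848, 0.529, 0.001]
contact_force: [1.0, 0.1, -1.8]
finger_gap: 0.06
```

>>> drive_tool(
  steps=[
    [0,-4,0,0,1],
    [0,-8,0,0,1],
    [0,-12,0,0,1],
    [0,-16,0,0,1],
    [0,-19.5,0,0,1],
    [0,-21.5,0,0,1],
    [0,-22.2,0,0,1],
    [0,-22.2,0,0,1],
    [0,-22.2,0,0,1],
  ],
)

```text
time_s: 14.75
ee_pos: [0.5756, -0.0603, 0.3061]
orientation: [0.0, 0.848, 0.53, 0.002]
contact_force: [-0.7, 0.4, -1.0]
finger_gap: 0.06
```

Run:
```python
from h import *
im,ci=wsnap("w11");print(manip.get_state()["contact_force"])
```

```text
ee [ 0.5756 -0.0603  0.3061] t 14.75 gap 0.06002013181476298
[ 0.66271547 -0.77173477 -2.37502602]
```

View pics/w11.png

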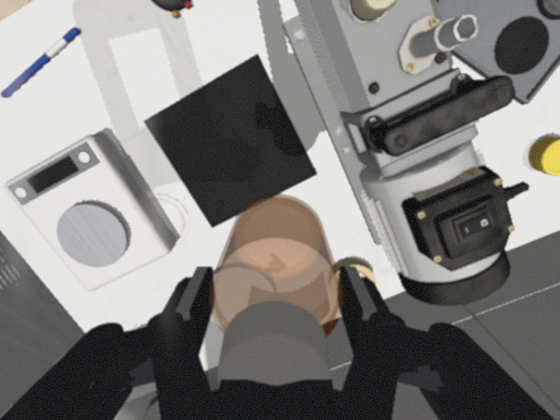

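Mat and balance are both in view; I'll measure the mat corners and pan from this picture.

Run:
```python
from h import *
np.set_printoptions(precision=4,suppress=True)
ci=dict(np.load("pics/w11.npz"))
W=ray(0,[(258,56),(145,122),(213,226),(316,173)],.004,ci);print(W,W.mean(0))
for i in range(4):print(np.linalg.norm(W[i]-W[(i+1)%4]))
im=cv2.imread("pics/w11.png")
print("pan",ray(0,[(93,235)],.06,ci))
```

```text
[[ 0.4412 -0.0195  0.004 ]
 [ 0.4465 -0.1962  0.004 ]
 [ 0.6208 -0.1881  0.004 ]
 [ 0.6145 -0.0139  0.004 ]] [ 0.5308 -0.1044  0.004 ]
0.17675306051876497
0.17449918391665978
0.17436163936853213
0.17334961519585002
pan [[ 0.5464 -0.3203  0.06  ]]
```

>>> drive_tool(
  steps=[
    [0,0,-1.5,0,1],
    [0,0,-5,0,1],
    [0,0,-9,0,1],
    [0,0,-13,0,1],
    [0,0,-17,0,1],
    [0,0,-20.5,0,1],
    [0,0,-22.5,0,1],
    [0,0,-23.8,0,1],
    [0,0,-24.6,0,1],
    [0,0,-25,0,1],
    [0,0,-25.3,0,1],
    [0,0,-25.3,0,1],
  ],
)

```text
time_s: 16.3
ee_pos: [0.5759, -0.0604, 0.0536]
orientation: [0.001, 0.848, 0.53, 0.002]
contact_force: [0.2, -0.1, -2.3]
finger_gap: 0.0603
```

>>> drive_tool(
  steps=[
    [0,0,-0.15,0,1],
    [0,0,-0.3,0,1],
    [0,0,-0.3,0,1],
  ],
)

```text
time_s: 16.68
ee_pos: [0.5758, -0.0604, 0.0505]
orientation: [0.001, 0.848, 0.53, 0.002]
contact_force: [-0.2, 0.6, -1.6]
finger_gap: 0.0603
```

>>> drive_tool(
  steps=[
    [0,0,-0.15,0,1],
    [0,0,-0.25,0,1],
    [0,0,-0.25,0,1],
  ],
)

```text
time_s: 17.05
ee_pos: [0.5764, -0.0606, 0.0489]
orientation: [0.001, 0.848, 0.53, 0.002]
contact_force: [-0.4, -0.8, 4.8]
finger_gap: 0.0606
```

Contact with the mat is felt. I'll release slowly and rise.

>>> drive_tool(
  steps=[
    [0,0,0,0,0.1],
    [0,0,0,0,-0.2],
    [0,0,0,0,-0.5],
    [0,0,0,0,-1],
    [0,0,0,0,-1],
    [0,0,0.5,0,-1],
    [0,0,2,0,-1],
    [0,0,5,0,-1],
    [0,0,9,0,-1],
    [0,0,12,0,-1],
    [0,0,13,0,-1],
  ],
)

```text
time_s: 18.42
ee_pos: [0.5781, -0.061, 0.1826]
orientation: [0.003, 0.848, 0.53, 0.004]
contact_force: [0.5, 0.7, -0.0]
finger_gap: 0.0856
```

Run:
```python
from h import *
im,ci=wsnap("w12");print(manip.get_state()["contact_force"])
```

```text
ee [ 0.5781 -0.061   0.1826] t 18.425 gap 0.08556046449565839
[0.34681629 0.0765244  0.52479369]
```

View pics/w12.png

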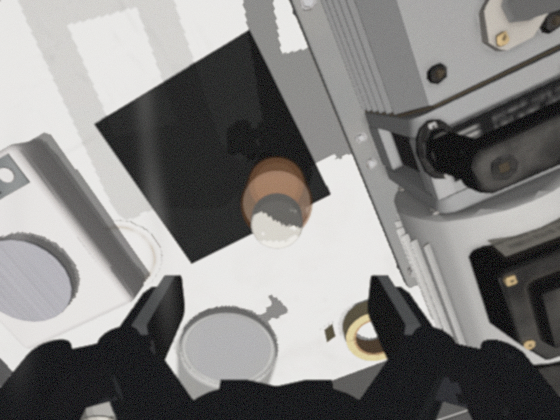

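The large bottle stands on the mat; its cap is at (277,222). Next, the medium bottle.

>>> drive_tool(
  steps=[
    [0,0,5,0,-1],
    [0,0,10,0,-1],
    [0,0,12,0,-1],
    [0,4,12,0,-1],
    [-1,9,12,0,-1],
    [-2,14,12,0,-1],
    [-3,19,12,0,-1],
    [-5,24,12,0,-1],
    [-7,29,12,0,-1],
    [-9,33,12,0,-1],
    [-9.8,36,12,0,-1],
    [-9.8,36.5,12,0,-1],
  ],
)

```text
time_s: 19.98
ee_pos: [0.4784, 0.3055, 0.3003]
orientation: [0.003, 0.847, 0.531, 0.002]
contact_force: [1.3, -0.3, -0.4]
finger_gap: 0.0851
```

>>> drive_tool(
  steps=[
    [0,0,-1,0,-1],
    [0,0,-5,0,-1],
    [0,0,-9,0,-1],
    [0,0,-12,0,-1],
    [0,0,-13.7,0,-1],
    [0,0,-13.7,0,-1],
  ],
)

```text
time_s: 20.72
ee_pos: [0.4777, 0.3042, 0.1615]
orientation: [0.002, 0.847, 0.531, 0.001]
contact_force: [0.1, -0.6, 0.1]
finger_gap: 0.0857
```

Run:
```python
from h import *
im,ci=wsnap("w13")
print(proj(0,[[.4797,.304,.115],[.4797,.304,.008]],ci))
```

```text
ee [0.4777 0.3042 0.1615] t 20.725 gap 0.08565294205946598
[[276.33349646 233.18098138]
 [276.47667022 191.37414019]]
```

View pics/w13.png

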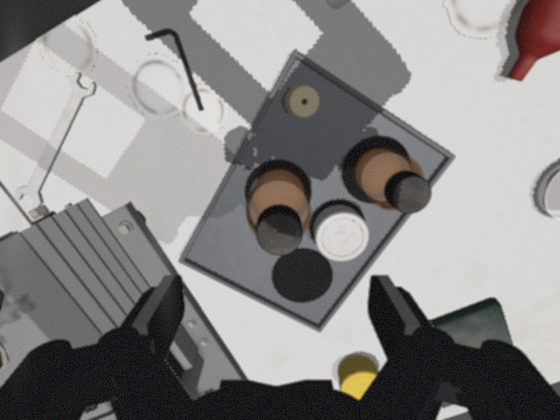

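The medium cap is at (279,230), about 1 mm off the midline. The emptied large pad is visible at (302,274). I'll descend on the medium bottle.

>>> drive_tool(
  steps=[
    [0.2,0.08,-2,0,-1],
    [0.2,0.08,-5,0,-1],
    [0.2,0.08,-8,0,-1],
    [0.2,0.08,-10,0,-1],
    [0.2,0.08,-11.2,0,-1],
    [0.2,0.08,-11.2,0,-1],
  ],
)

```text
time_s: 21.52
ee_pos: [0.4803, 0.3055, 0.0506]
orientation: [0.002, 0.847, 0.531, 0.001]
contact_force: [0.5, 0.9, 0.8]
finger_gap: 0.0855
```

>>> drive_tool(
  steps=[
    [0,0,-0.2,0,-1],
    [0,0,-0.4,0,-1],
    [0,0,-0.6,0,-1],
    [0,0,-0.7,0,-1],
  ],
)

```text
time_s: 22.02
ee_pos: [0.4804, 0.3056, 0.0436]
orientation: [0.002, 0.847, 0.531, 0.002]
contact_force: [0.8, 0.8, -0.7]
finger_gap: 0.0852
```

Run:
```python
from h import *
im,ci=wsnap("w14")
im=cv2.imread("pics/w13.png");ci=dict(np.load("pics/w13.npz"))
c=im[240:310,262:345];g=(c.max(2)<28).astype(np.uint8)
cs,_=cv2.findContours(g,cv2.RETR_EXTERNAL,cv2.CHAIN_APPROX_NONE);k=max(cs,key=cv2.contourArea);e=cv2.fitEllipse(k);print(e)
print(ray(0,[(e[0][0]+262,e[0][1]+240)],.008,ci))
```

```text
ee [0.4804 0.3056 0.0436] t 22.025 gap 0.08518971661785527Traceback (most recent call last):
  File "<stdin>", line 5, in <module>
cv2.error: OpenCV(4.12.0) /io/opencv/modules/imgproc/src/shapedescr.cpp:361: error: (-201:Incorrect size of input array) There should be at least 5 points to fit the ellipse in function 'fitEllipseNoDirect'
```

View pics/w14.png

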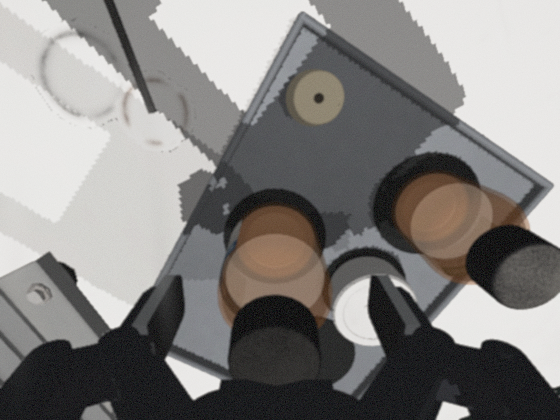

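>>> drive_tool(
  steps=[
    [0,0,-0.15,0,-1],
    [0,0,-0.2,0,-0.5],
    [0,0,-0.2,0,-0.2],
    [0,0,-0.2,0,0],
    [0,0,-0.2,0,0.3],
    [0,0,-0.2,0,0.6],
    [0,0,-0.2,0,1],
    [0,0,-0.2,0,1],
  ],
  grip_force=40,
)

```text
time_s: 23.08
ee_pos: [0.4805, 0.3055, 0.0418]
orientation: [0.003, 0.847, 0.531, 0.002]
contact_force: [0.0, -1.9, 5.2]
finger_gap: 0.0528
```

Run:
```python
from h import *
im,ci=wsnap("w15");print(manip.get_state()["contact_force"])
```

```text
ee [0.4805 0.3055 0.0418] t 23.075 gap 0.05280111766291098
[-1.11934757 -1.13269341  5.97249049]
```

View pics/w15.png

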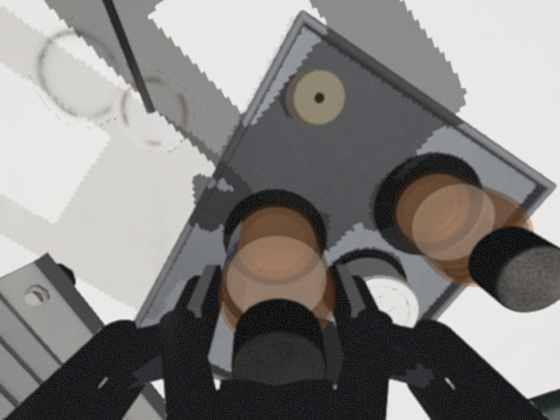

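>>> drive_tool(
  steps=[
    [0,0,0.5,0,1],
    [0,0,1,0,1],
    [0,0,2,0,1],
    [0,0,3,0,1],
    [0,0,3,0,1],
  ],
)

```text
time_s: 23.75
ee_pos: [0.4815, 0.306, 0.0733]
orientation: [0.003, 0.847, 0.531, 0.003]
contact_force: [0.7, 0.3, -1.6]
finger_gap: 0.0526
```

Run:
```python
from h import *
im,ci=wsnap("w16");print(manip.get_state()["contact_force"])
```

```text
ee [0.4815 0.306  0.0733] t 23.75 gap 0.05261768134214374
[-0.34211328 -0.0116965  -0.888286  ]
```

View pics/w16.png

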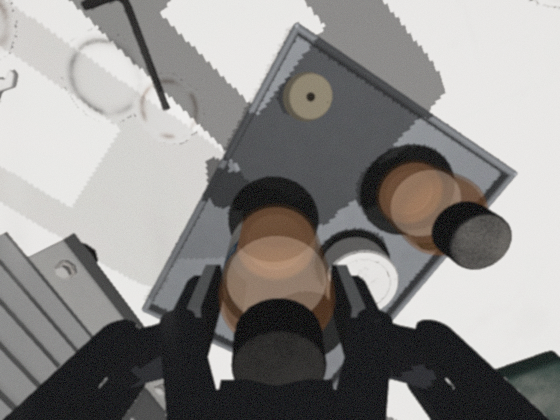

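Held cleanly. Carrying it to the mat.

>>> drive_tool(
  steps=[
    [0,0,1.5,0,1],
    [0,0,4.5,0,1],
    [0,0,8.5,0,1],
    [0,0,12.5,0,1],
    [0,0,16.5,0,1],
    [0,0,20,0,1],
    [0,0,22,0,1],
    [0,0,22.5,0,1],
    [0,-1.5,22.5,0,1],
    [0,-4.5,22.5,0,1],
    [0,-8.5,22.5,0,1],
    [0,-12.5,22.5,0,1],
  ],
)

```text
time_s: 25.3
ee_pos: [0.4798, 0.1787, 0.2952]
orientation: [0.002, 0.847, 0.531, 0.0]
contact_force: [1.3, -0.0, -1.9]
finger_gap: 0.0526
```

>>> drive_tool(
  steps=[
    [0,-4,0,0,1],
    [0,-8,0,0,1],
    [0,-12,0,0,1],
    [0,-16,0,0,1],
    [0,-19.5,0,0,1],
    [0.2,-22.5,0,0,1],
    [0.3,-24,0,0,1],
    [0.3,-24.2,0,0,1],
    [0.3,-24.2,0,0,1],
  ],
)

```text
time_s: 26.42
ee_pos: [0.4826, -0.0627, 0.2948]
orientation: [0.002, 0.847, 0.531, 0.0]
contact_force: [0.3, 0.6, -1.2]
finger_gap: 0.053
```

>>> drive_tool(
  steps=[
    [0,0,-1.5,0,1],
    [0,0,-5,0,1],
    [0,0,-9,0,1],
    [0,0,-13,0,1],
    [0,0,-17,0,1],
    [0,0,-20.5,0,1],
    [0,0,-22.5,0,1],
    [0,0,-24,0,1],
    [0,0,-24.8,0,1],
    [0,0,-25.2,0,1],
    [0,0,-25.5,0,1],
    [0,0,-25.5,0,1],
  ],
)

```text
time_s: 27.92
ee_pos: [0.4829, -0.0628, 0.0401]
orientation: [0.002, 0.847, 0.531, 0.001]
contact_force: [-0.9, -0.4, -1.4]
finger_gap: 0.0531
```

>>> drive_tool(
  steps=[
    [0,0,-0.15,0,1],
    [0,0,-0.25,0,1],
    [0,0,-0.25,0,1],
  ],
)

```text
time_s: 28.3
ee_pos: [0.4831, -0.0629, 0.0378]
orientation: [0.002, 0.847, 0.531, 0.001]
contact_force: [0.3, 0.4, -0.5]
finger_gap: 0.0528
```

>>> drive_tool(
  steps=[
    [0,0,-0.1,0,1],
    [0,0,-0.15,0,1],
    [0,0,-0.15,0,1],
  ],
)

```text
time_s: 28.68
ee_pos: [0.4839, -0.0632, 0.0378]
orientation: [0.003, 0.847, 0.531, 0.001]
contact_force: [-3.9, -0.3, 9.6]
finger_gap: 0.0529
```

>>> drive_tool(
  steps=[
    [0,0,0,0,0.1],
    [0,0,0,0,-0.2],
    [0,0,0,0,-0.5],
    [0,0,0,0,-1],
    [0,0,0,0,-1],
    [0,0,0.5,0,-1],
    [0,0,2,0,-1],
    [0,0,5,0,-1],
    [0,0,9,0,-1],
    [0,0,12,0,-1],
    [0,0,13,0,-1],
  ],
)

```text
time_s: 30.05
ee_pos: [0.4855, -0.0637, 0.1711]
orientation: [0.005, 0.847, 0.531, 0.003]
contact_force: [-0.3, -0.6, -0.5]
finger_gap: 0.0855
```

Run:
```python
from h import *
im,ci=wsnap("w17")
```

```text
ee [ 0.4855 -0.0637  0.1711] t 30.05 gap 0.08548147314650383
```

View pics/w17.png

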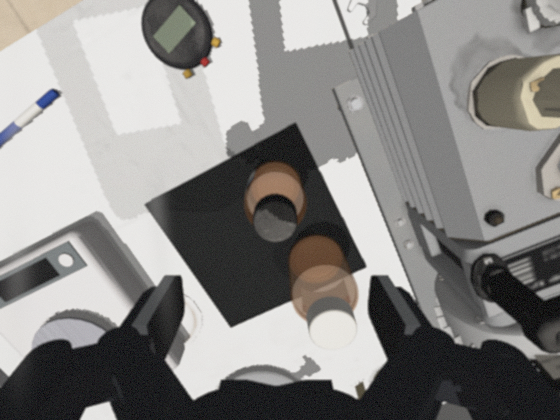

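Both bottles are upright on the mat. Next, the small one.

>>> drive_tool(
  steps=[
    [0,0,5,0,-1],
    [0,0,10,0,-1],
    [0,0,13,0,-1],
    [0,5,13,0,-1],
    [0,10,13,0,-1],
    [0,15,13,0,-1],
    [0,20,13,0,-1],
    [0.5,25,13,0,-1],
    [1,30,13,0,-1],
    [1.5,35,13,0,-1],
    [1.5,39,13,0,-1],
    [1.5,42,13,0,-1],
  ],
)

```text
time_s: 31.6
ee_pos: [0.4995, 0.3579, 0.2989]
orientation: [0.004, 0.847, 0.532, 0.001]
contact_force: [-0.2, -0.3, 0.0]
finger_gap: 0.0856
```

>>> drive_tool(
  steps=[
    [0,3,0,0,-1],
    [0,4,-1,0,-1],
    [0,4.3,-5,0,-1],
    [0,4.3,-9,0,-1],
    [0,4.3,-12,0,-1],
    [0,4.3,-15,0,-1],
    [0,4.3,-16,0,-1],
    [0,4.3,-16,0,-1],
  ],
)

```text
time_s: 32.6
ee_pos: [0.4991, 0.4, 0.1379]
orientation: [0.004, 0.847, 0.532, 0.0]
contact_force: [-0.2, 1.0, -0.1]
finger_gap: 0.0854
```

Run:
```python
from h import *
im,ci=wsnap("w18")
print(proj(0,[[.5008,.3985,.097],[.5008,.3985,.008]],ci))
```

```text
ee [0.4991 0.4    0.1379] t 32.6 gap 0.08544585741174283
[[274.52616907 236.70068746]
 [275.45180215 198.06523372]]
```

View pics/w18.png

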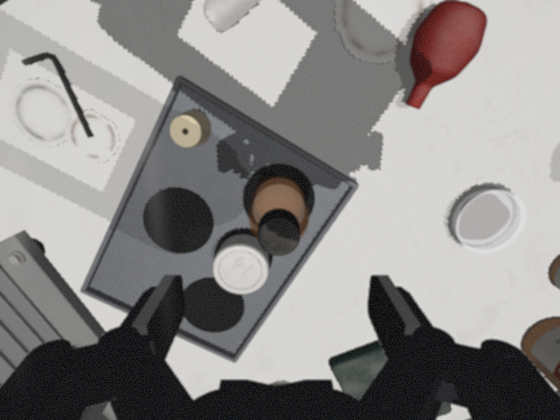

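The small cap is at (279,232), about 1 mm off. Empty pads are visible at (178,219) and (213,305), and the tin at (240,262). Descending.

>>> drive_tool(
  steps=[
    [0.05,0.1,-2,0,-1],
    [0.05,0.1,-5,0,-1],
    [0.05,0.1,-8,0,-1],
    [0.05,0.1,-9.5,0,-1],
    [0.05,0.1,-9.9,0,-1],
    [0.05,0.1,-9.9,0,-1],
  ],
)

```text
time_s: 33.4
ee_pos: [0.5009, 0.402, 0.0411]
orientation: [0.004, 0.847, 0.532, 0.002]
contact_force: [-0.5, -0.1, 0.5]
finger_gap: 0.0852
```

>>> drive_tool(
  steps=[
    [0,0,-0.3,0,-1],
    [0,0,-0.6,0,-1],
    [0,0,-0.9,0,-1],
    [0,0,-1.0,0,-1],
  ],
)

```text
time_s: 33.9
ee_pos: [0.5007, 0.4019, 0.0308]
orientation: [0.004, 0.847, 0.532, 0.002]
contact_force: [-0.4, -0.9, 0.3]
finger_gap: 0.0852
```

Run:
```python
from h import *
im,ci=wsnap("w19")
```

```text
ee [0.5007 0.4019 0.0308] t 33.9 gap 0.0851671013436551
```

View pics/w19.png

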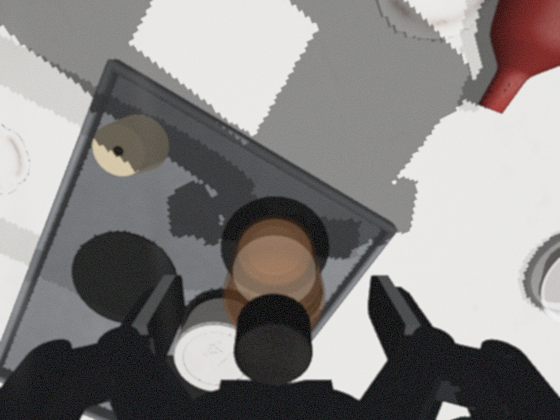

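>>> drive_tool(
  steps=[
    [-0.02,-0.05,-0.2,0,-1],
    [-0.02,-0.05,-0.35,0,-0.5],
    [-0.02,-0.05,-0.35,0,-0.2],
    [-0.02,-0.05,-0.35,0,0],
    [-0.02,-0.05,-0.35,0,0.3],
    [-0.02,-0.05,-0.35,0,0.6],
    [-0.02,-0.05,-0.35,0,1],
    [-0.02,-0.05,-0.35,0,1],
  ],
)

```text
time_s: 34.95
ee_pos: [0.5007, 0.4015, 0.0274]
orientation: [0.004, 0.847, 0.532, 0.002]
contact_force: [-0.6, 0.2, 2.4]
finger_gap: 0.0471
```

>>> drive_tool(
  steps=[
    [0,0,0.5,0,1],
    [0,0,1,0,1],
    [0,0,2,0,1],
    [0,0,3,0,1],
    [0,0,3,0,1],
  ],
)

```text
time_s: 35.58
ee_pos: [0.5017, 0.4021, 0.0592]
orientation: [0.004, 0.847, 0.532, 0.003]
contact_force: [0.1, -1.4, -0.9]
finger_gap: 0.0471
```

Run:
```python
from h import *
im,ci=wsnap("w20")
```

```text
ee [0.5017 0.4021 0.0592] t 35.575 gap 0.0470518506158425
```

View pics/w20.png

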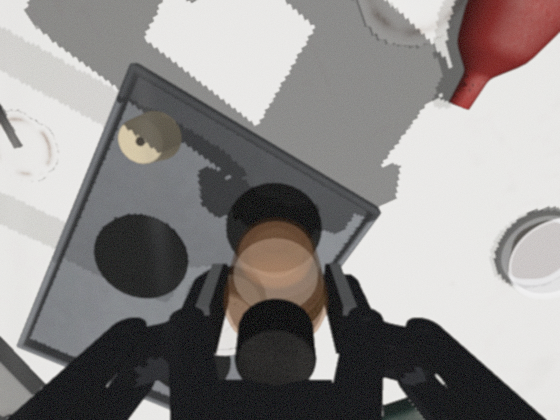

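Held. Carrying the small bottle over.

>>> drive_tool(
  steps=[
    [0,0,1.5,0,1],
    [0,0,4.5,0,1],
    [0,0,8.5,0,1],
    [0,0,12.5,0,1],
    [0,0,16.5,0,1],
    [0,0,20,0,1],
    [0,0,22,0,1],
    [0,-1.5,22.5,0,1],
    [0,-4.5,22.5,0,1],
    [0,-8.5,22.5,0,1],
    [0,-12.5,22.5,0,1],
    [0,-16.5,22.5,0,1],
  ],
)

```text
time_s: 37.12
ee_pos: [0.5, 0.2344, 0.2812]
orientation: [0.004, 0.847, 0.532, 0.001]
contact_force: [-0.3, 0.8, -1.2]
finger_gap: 0.0472
```

>>> drive_tool(
  steps=[
    [0,-4,0,0,1],
    [0,-8,0,0,1],
    [0,-12,0,0,1],
    [0,-16,0,0,1],
    [0,-20,0,0,1],
    [0,-24,0,0,1],
    [0,-28,0,0,1],
    [0.5,-32,0,0,1],
    [1,-36,0,0,1],
    [1.7,-38.5,0,0,1],
    [1.8,-39.4,0,0,1],
    [1.8,-39.4,0,0,1],
  ],
)

```text
time_s: 38.62
ee_pos: [0.5171, -0.1596, 0.28]
orientation: [0.003, 0.847, 0.531, 0.0]
contact_force: [-0.2, 0.1, -0.9]
finger_gap: 0.0466
```

>>> drive_tool(
  steps=[
    [0.2,0.2,-1.5,0,1],
    [0.2,0.2,-5,0,1],
    [0.2,0.2,-9,0,1],
    [0.2,0.2,-13,0,1],
    [0.2,0.2,-17,0,1],
    [0.2,0.2,-20.5,0,1],
    [0.2,0.2,-22.5,0,1],
    [0.2,0.2,-24,0,1],
    [0.2,0.2,-24.8,0,1],
    [0.2,0.2,-25.2,0,1],
    [0.2,0.2,-25.4,0,1],
    [0.2,0.2,-25.4,0,1],
  ],
)

```text
time_s: 40.12
ee_pos: [0.5195, -0.1578, 0.0265]
orientation: [0.004, 0.847, 0.531, 0.001]
contact_force: [-0.3, 0.5, -1.5]
finger_gap: 0.047
```

>>> drive_tool(
  steps=[
    [0,0,-0.15,0,1],
    [0,0,-0.25,0,1],
    [0,0,-0.25,0,1],
  ],
)

```text
time_s: 40.5
ee_pos: [0.5194, -0.1578, 0.024]
orientation: [0.004, 0.847, 0.531, 0.001]
contact_force: [0.2, 0.0, -0.6]
finger_gap: 0.0472
```

>>> drive_tool(
  steps=[
    [0,0,-0.1,0,1],
    [0,0,-0.1,0,1],
  ],
)

```text
time_s: 40.75
ee_pos: [0.5197, -0.1579, 0.0234]
orientation: [0.004, 0.847, 0.531, 0.001]
contact_force: [-2.3, 0.6, 2.8]
finger_gap: 0.0471
```

>>> drive_tool(
  steps=[
    [0,0,0,0,0.1],
    [0,0,0,0,-0.2],
    [0,0,0,0,-0.5],
    [0,0,0,0,-1],
    [0,0,0,0,-1],
    [0,0,0.5,0,-1],
    [0,0,2,0,-1],
    [0,0,5,0,-1],
    [0,0,9,0,-1],
    [0,0,13,0,-1],
    [0,0,17,0,-1],
    [0,0,19,0,-1],
  ],
)

```text
time_s: 42.25
ee_pos: [0.5209, -0.1585, 0.2178]
orientation: [0.006, 0.847, 0.531, 0.002]
contact_force: [-0.9, 0.0, -0.5]
finger_gap: 0.0853
```

Run:
```python
from h import *
im,ci=wsnap("w21")
```

```text
ee [ 0.5209 -0.1585  0.2178] t 42.25 gap 0.08534534522980095
```

View pics/w21.png

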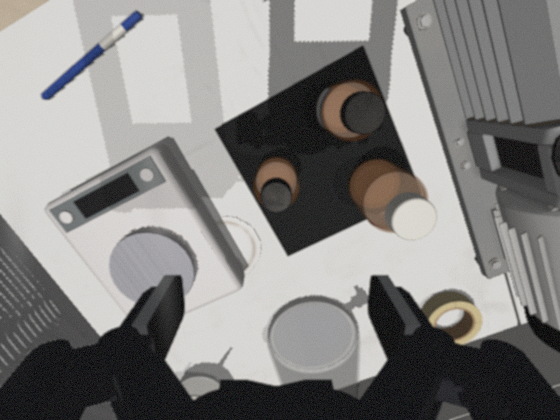

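All three bottles stand upright on the mat. Now the tin, turning the jaws by +0.6 rad to clear the rear rim.

>>> drive_tool(
  steps=[
    [0,0,4,0,-1],
    [0,0,7,0,-1],
    [0,5,8,0,-1],
    [0,10,8,0,-1],
    [0,15,8,0,-1],
    [0,20,8,0,-1],
    [0.5,25,8,0,-1],
    [1,30,8,0.1,-1],
    [1.5,35,8,0.25,-1],
    [1.7,40,8,0.4,-1],
    [1.7,45,8,0.55,-1],
    [1.7,48,8,0.6,-1],
  ],
)

```text
time_s: 43.8
ee_pos: [0.5381, 0.3234, 0.2999]
orientation: [0.006, 0.651, 0.759, 0.005]
contact_force: [0.4, -0.4, 0.1]
finger_gap: 0.0855
```

>>> drive_tool(
  steps=[
    [0,2,0,0,-1],
    [0,2,-3,0,-1],
    [0,2,-7,0,-1],
    [0,2,-11,0,-1],
    [0,2,-14,0,-1],
    [0,2,-15,0,-1],
    [0,2,-15,0,-1],
  ],
)

```text
time_s: 44.68
ee_pos: [0.5382, 0.3431, 0.1499]
orientation: [0.006, 0.651, 0.759, 0.005]
contact_force: [-0.1, 0.1, 0.5]
finger_gap: 0.0857
```

Run:
```python
from h import *
im,ci=wsnap("w22")
print(proj(0,[[.538,.343,.036]],ci))
```

```text
ee [0.5382 0.3431 0.1499] t 44.675 gap 0.0857259067658168
[[275.67898614 199.64666629]]
```

View pics/w22.png

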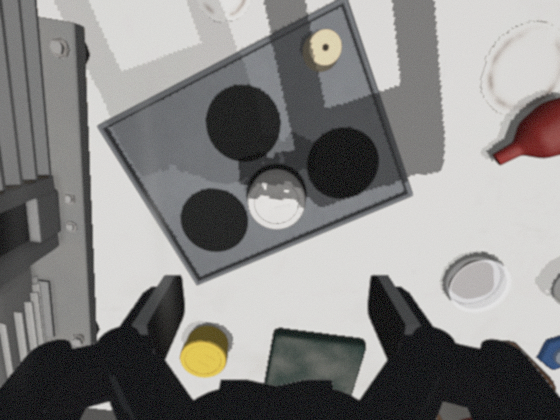

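The tin is at (276,198), centred between the fingers. All three empty bottle pads are visible at (243,122), (343,162) and (214,219), so I'll measure them.

Run:
```python
from h import *
np.set_printoptions(precision=4,suppress=True)
im=cv2.imread("pics/w22.png");ci=dict(np.load("pics/w22.npz"))
b=cv2.GaussianBlur(im,(3,3),0).max(2)
R={}
for n,(u,v),col in(("med",(243,122),0),("small",(343,162),0),("large",(214,219),0)):
    print(n,b[v,u],[int(b[v,u+d]) for d in(-45,-40,40,45)])
    g=(b<45).astype(np.uint8);m=np.zeros_like(g);cv2.circle(m,(u,v),44,1,-1)
    g=cv2.morphologyEx(g*m,cv2.MORPH_OPEN,np.ones((5,5),np.uint8))
    cs,_=cv2.findContours(g,cv2.RETR_EXTERNAL,cv2.CHAIN_APPROX_NONE);k=max(cs,key=cv2.contourArea);e=cv2.fitEllipse(cv2.convexHull(k));print(e)
    R[n]=ray(0,[e[0]],.008,ci)[0];print(R[n])
    cv2.ellipse(im,e,(0,255,0),1)
for a,c in(("med","small"),("med","large"),("small","large")):print(a,c,np.linalg.norm(R[a]-R[c]))
W=ray(0,[(101,127),(346,0),(411,193),(198,283)],.014,ci);print(W)
cv2.imwrite("pics/w22e.png",cv2.resize(im[0:300,80:440],None,fx=2,fy=2))
```

```text
med 33 [117, 117, 140, 119]
((242.7574920654297, 123.2282485961914), (70.16905212402344, 75.9115219116211), 159.02413940429688)
[0.4806 0.3043 0.008 ]
small 25 [56, 57, 80, 80]
((342.0052795410156, 162.39097595214844), (68.12118530273438, 72.46002197265625), 54.53431701660156)
[0.5015 0.3996 0.008 ]
large 39 [135, 130, 168, 222]
((213.9324188232422, 219.62527465820312), (58.92438888549805, 64.1728515625), 111.1942138671875)
[0.5765 0.2871 0.008 ]
med small 0.09747969890110043
med large 0.09742661381458316
small large 0.13519318431425056
[[0.5022 0.1821 0.014 ]
 [0.3758 0.3733 0.014 ]
 [0.5189 0.4685 0.014 ]
 [0.6471 0.2778 0.014 ]]
```

View pics/w22e.png

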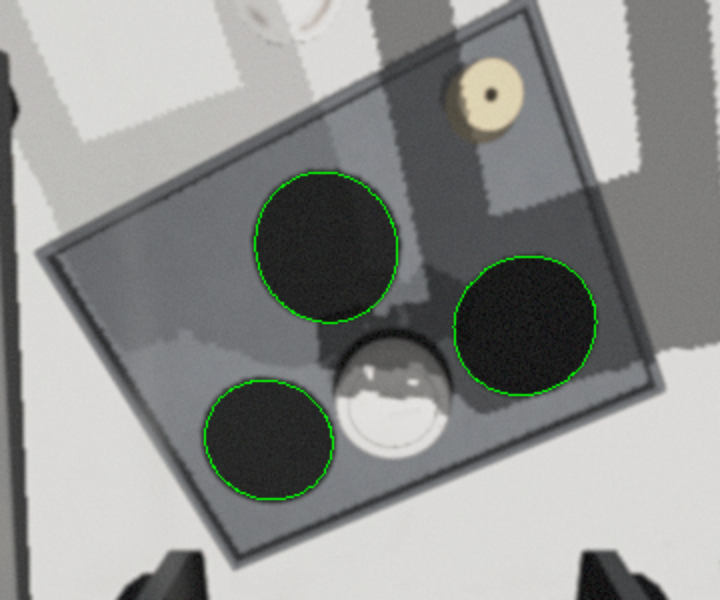

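Pad spacings come out at 97.5, 97.4 and 135.2 mm against the nominal 98, 98 and 136, so I trust these positions. Descending on the tin.

>>> drive_tool(
  steps=[
    [0,0,-3,0,-1],
    [0,0,-6,0,-1],
    [0,0,-9,0,-1],
    [0,0,-11,0,-1],
    [0,0,-12.2,0,-1],
    [0,0,-12.7,0,-1],
    [0,0,-12.7,0,-1],
  ],
)

```text
time_s: 45.6
ee_pos: [0.5393, 0.3437, 0.0247]
orientation: [0.006, 0.651, 0.759, 0.006]
contact_force: [0.1, -0.3, -0.3]
finger_gap: 0.0855
```

Run:
```python
from h import *
im,ci=wsnap("w23")
im=manip.snapshot("scene")[:,:,::-1]
cv2.imwrite("pics/scene23c.png",cv2.resize(im[130:230,200:310],None,fx=6,fy=6,interpolation=cv2.INTER_CUBIC))
```

```text
ee [0.5393 0.3437 0.0247] t 45.6 gap 0.08549791994499244
```

View pics/w23.png

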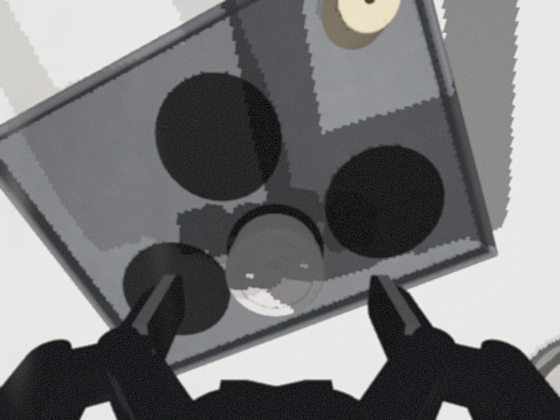

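View pics/scene23c.png

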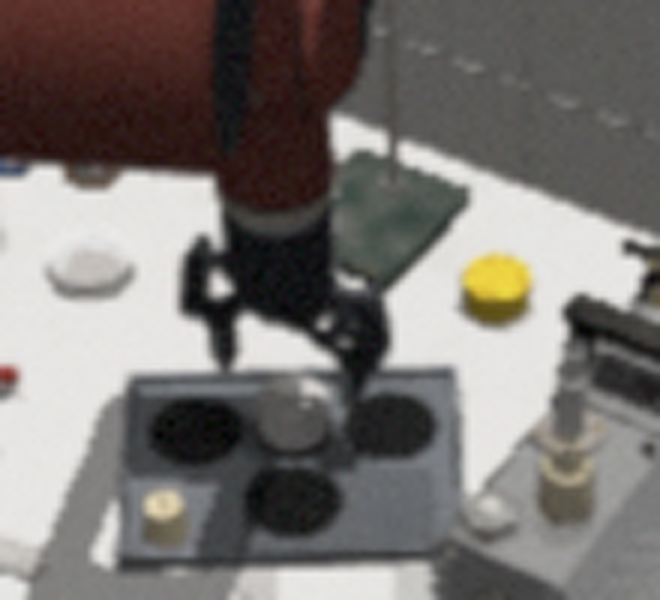

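>>> drive_tool(
  steps=[
    [0,0,0,0,-0.4],
    [0,0,0,0,-0.4],
    [0,0,0,0,-0.4],
  ],
)

```text
time_s: 46.08
ee_pos: [0.5397, 0.344, 0.0255]
orientation: [0.007, 0.651, 0.759, 0.007]
contact_force: [0.8, -0.3, -0.4]
finger_gap: 0.0595
```

Run:
```python
from h import *
im,ci=wsnap("w24")
cv2.imwrite("pics/w24c.png",cv2.resize(im[180:400,130:420],None,fx=2.6,fy=2.6,interpolation=cv2.INTER_CUBIC))
```

```text
ee [0.5397 0.344  0.0255] t 46.075 gap 0.05945390750481649
```

View pics/w24c.png

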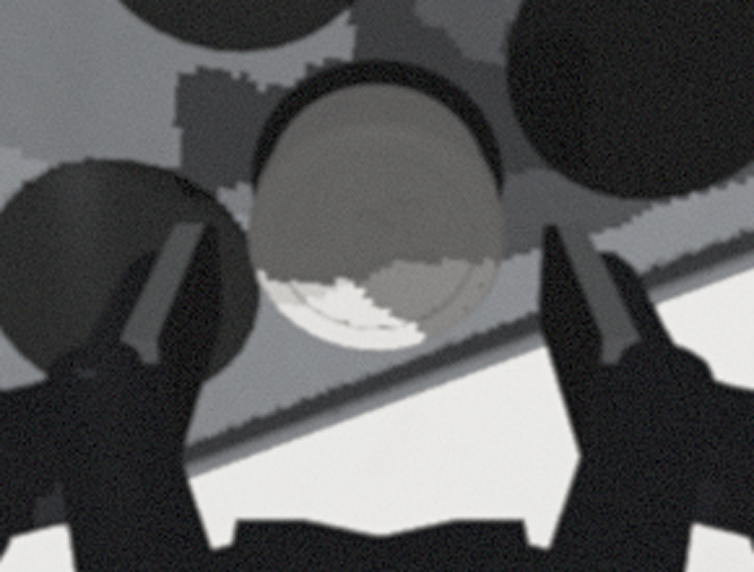

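>>> drive_tool(
  steps=[
    [-0.1,-0.05,-0.3,0,-0.4],
    [-0.1,-0.05,-0.6,0,-0.4],
    [-0.1,-0.05,-0.6,0,-0.4],
  ],
)

```text
time_s: 46.5
ee_pos: [0.5382, 0.3432, 0.0187]
orientation: [0.006, 0.651, 0.759, 0.006]
contact_force: [-0.0, -0.1, -0.3]
finger_gap: 0.0596
```

>>> drive_tool(
  steps=[
    [0,0,-0.2,0,-0.4],
    [0,0,-0.4,0,-0.4],
    [0,0,-0.4,0,-0.4],
  ],
)

```text
time_s: 46.88
ee_pos: [0.538, 0.3431, 0.0144]
orientation: [0.006, 0.651, 0.759, 0.006]
contact_force: [-0.2, -0.4, -0.0]
finger_gap: 0.0596
```

>>> drive_tool(
  steps=[
    [0,0,-0.2,0,-0.4],
    [0,0,-0.3,0,-0.4],
    [0,0,-0.3,0,-0.4],
  ],
)

```text
time_s: 47.25
ee_pos: [0.5379, 0.343, 0.0113]
orientation: [0.006, 0.651, 0.759, 0.006]
contact_force: [-0.3, -0.1, 0.1]
finger_gap: 0.0596
```

Run:
```python
from h import *
im,ci=wsnap("w25")
cv2.imwrite("pics/w25c.png",cv2.resize(im[180:400,130:420],None,fx=2.6,fy=2.6,interpolation=cv2.INTER_CUBIC))
```

```text
ee [0.5379 0.343  0.0113] t 47.25 gap 0.05956094708635707
```

View pics/w25c.png

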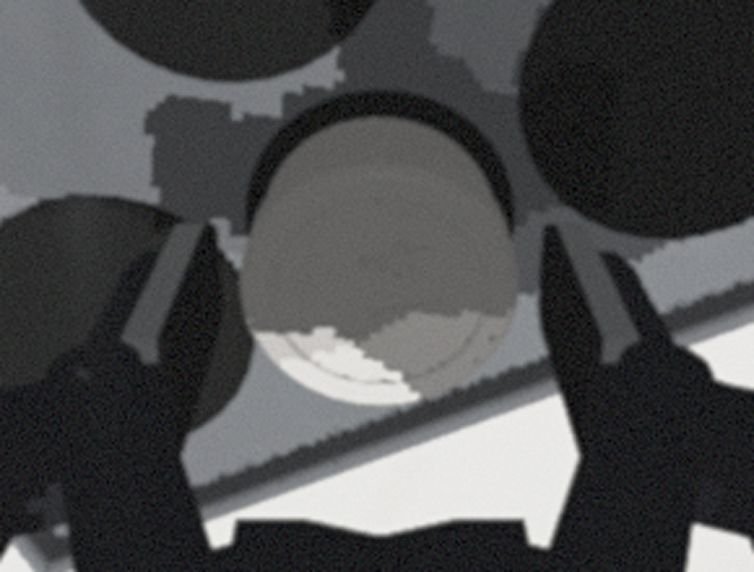

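>>> drive_tool(
  steps=[
    [0,0,-0.15,0,-0.4],
    [0,0,-0.3,0,-0.4],
    [0,0,-0.3,0,-0.4],
  ],
)

```text
time_s: 47.68
ee_pos: [0.5378, 0.343, 0.0082]
orientation: [0.006, 0.651, 0.759, 0.006]
contact_force: [0.4, 0.2, 0.3]
finger_gap: 0.0593
```

>>> drive_tool(
  steps=[
    [0,0,-0.15,0,-0.4],
    [0,0,-0.2,0,-0.4],
    [0,0,-0.2,0,-0.4],
  ],
)

```text
time_s: 48.05
ee_pos: [0.5378, 0.343, 0.006]
orientation: [0.006, 0.651, 0.759, 0.006]
contact_force: [0.8, 0.5, -0.4]
finger_gap: 0.0597
```

Run:
```python
from h import *
im,ci=wsnap("w26")
cv2.imwrite("pics/w26c.png",cv2.resize(im[180:400,130:420],None,fx=2.6,fy=2.6,interpolation=cv2.INTER_CUBIC))
```

```text
ee [0.5378 0.343  0.006 ] t 48.05 gap 0.05968129064834397
```

View pics/w26c.png

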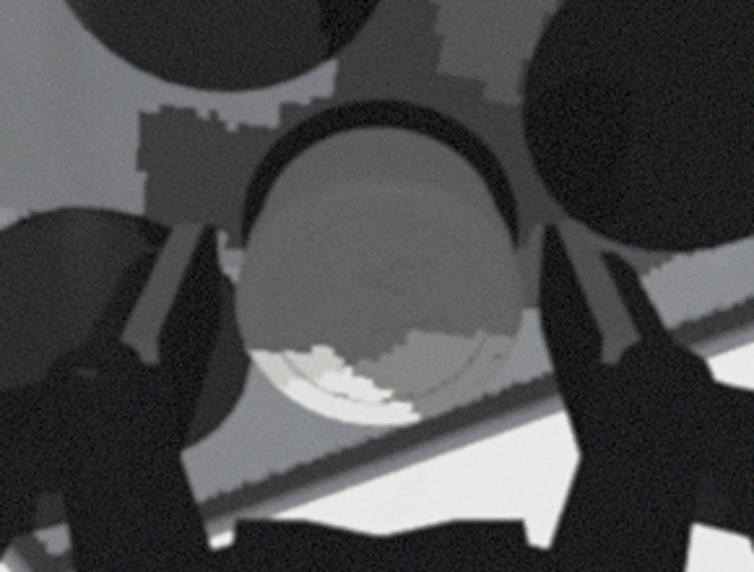

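The image geometry says the tips stand roughly 22 mm behind the reported TCP, not 11 mm ahead, which also explains the earlier shoulder grips. I'll go down further with guards.

>>> drive_tool(
  steps=[
    [0,0,-0.2,0,-0.4],
    [0,0,-0.4,0,-0.4],
    [0,0,-0.4,0,-0.4],
  ],
)

```text
time_s: 48.48
ee_pos: [0.5376, 0.3429, 0.0018]
orientation: [0.006, 0.651, 0.759, 0.005]
contact_force: [0.9, 0.3, 0.2]
finger_gap: 0.0597
```

>>> drive_tool(
  steps=[
    [0,0,-0.2,0,-0.4],
    [0,0,-0.3,0,-0.4],
    [0,0,-0.3,0,-0.4],
  ],
)

```text
time_s: 48.85
ee_pos: [0.5374, 0.3429, -0.0014]
orientation: [0.006, 0.651, 0.759, 0.005]
contact_force: [0.1, 0.3, 0.2]
finger_gap: 0.0597
```

>>> drive_tool(
  steps=[
    [0,0,-0.2,0,-0.4],
    [0,0,-0.2,0,-0.4],
  ],
)

```text
time_s: 49.1
ee_pos: [0.5373, 0.3428, -0.0037]
orientation: [0.006, 0.651, 0.759, 0.005]
contact_force: [-0.9, 0.1, 0.2]
finger_gap: 0.0597
```

>>> drive_tool(
  steps=[
    [0,0,0,0,-0.3],
    [0,0,0,0,-0.1],
    [0,0,0,0,0.3],
    [0,0,0,0,0.6],
    [0,0,0,0,0.6],
    [0,0,0,0,0.6],
  ],
  grip_force=25,
)

```text
time_s: 49.85
ee_pos: [0.5375, 0.3428, -0.0034]
orientation: [0.006, 0.651, 0.759, 0.005]
contact_force: [0.7, -0.0, 2.5]
finger_gap: 0.0505
```

>>> drive_tool(
  steps=[
    [0,0,0.5,0,0.6],
    [0,0,1,0,0.6],
    [0,0,2,0,0.6],
    [0,0,3,0,0.6],
    [0,0,3,0,0.6],
  ],
)

```text
time_s: 50.48
ee_pos: [0.5386, 0.3434, 0.0283]
orientation: [0.007, 0.651, 0.759, 0.007]
contact_force: [0.5, 0.9, -0.6]
finger_gap: 0.0509
```

Run:
```python
from h import *
im,ci=wsnap("w27")
```

```text
ee [0.5386 0.3434 0.0283] t 50.475 gap 0.05088147462720762
```

View pics/w27.png

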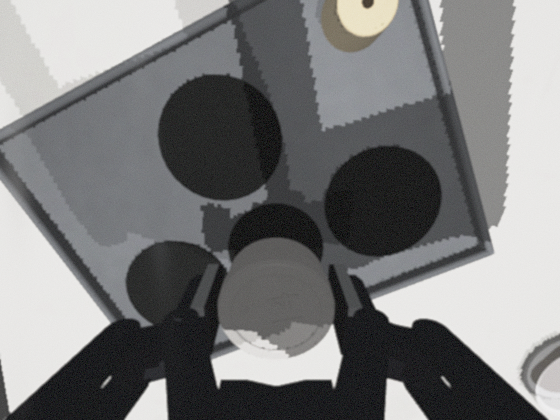

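The tin is lifted level and its pad is visible below. Carrying it to the balance.

>>> drive_tool(
  steps=[
    [0,0,1.5,0,0.6],
    [0,0,4.5,0,0.6],
    [0,0,8.5,0,0.6],
    [0,0,12.5,0,0.6],
    [0,0,16.5,0,0.6],
    [0,0,20,0,0.6],
    [0,0,22,0,0.6],
    [0,-1.5,22.5,0,0.6],
    [0,-4.5,22.5,0,0.6],
    [0,-8.5,22.5,0,0.6],
    [0,-12.5,22.5,0,0.6],
    [0,-16.5,22.5,0,0.6],
  ],
)

```text
time_s: 52.02
ee_pos: [0.5367, 0.1758, 0.2503]
orientation: [0.005, 0.651, 0.759, 0.004]
contact_force: [0.3, -0.4, 0.5]
finger_gap: 0.0509
```

>>> drive_tool(
  steps=[
    [0,-4,0,0,0.6],
    [0,-8,0,0,0.6],
    [0,-12,0,0,0.6],
    [0,-16,0,0,0.6],
    [0,-20,0,0,0.6],
    [0,-24,0,0,0.6],
    [0,-28,0,0,0.6],
    [0,-32,0,0,0.6],
    [0,-36,0,0,0.6],
    [0,-40,0,0,0.6],
    [0,-43.5,0,0,0.6],
    [0,-45,0,0,0.6],
  ],
)

```text
time_s: 53.52
ee_pos: [0.535, -0.2758, 0.2483]
orientation: [0.004, 0.652, 0.758, 0.004]
contact_force: [0.2, -0.8, -0.3]
finger_gap: 0.0507
```

Run:
```python
from h import *
im,ci=wsnap("w28");print(manip.get_state()["q"])
print(proj(0,[[.5445,-.3225,.06]],ci))
```

```text
ee [ 0.535  -0.2758  0.2483] t 53.525 gap 0.05065107135278171
[-0.61196898  0.13947914  1.55836363  0.00690008  1.43468691 -2.33365237]
[[232.18215848 182.15824568]]
```

View pics/w28.png

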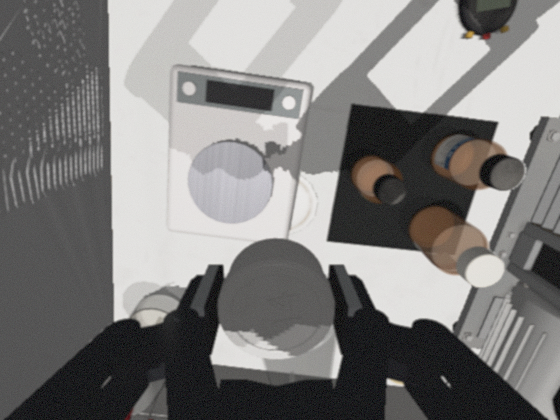

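The pan centre is at about (231,182), matching the prediction of (232,182).

>>> drive_tool(
  steps=[
    [0.3,-1.5,0,0,0.6],
    [0.8,-3.8,0,0,0.6],
    [0.95,-4.7,-1,0,0.6],
    [0.95,-4.7,-4,0,0.6],
    [0.95,-4.7,-7,0,0.6],
    [0.95,-4.7,-10,0,0.6],
    [0.95,-4.7,-13,0,0.6],
    [0.95,-4.7,-14,0,0.6],
    [0.95,-4.7,-14,0,0.6],
  ],
)

```text
time_s: 54.7
ee_pos: [0.5444, -0.3229, 0.1078]
orientation: [0.003, 0.652, 0.758, 0.004]
contact_force: [0.3, 0.5, -0.3]
finger_gap: 0.0506
```

Run:
```python
from h import *
im,ci=wsnap("w29")
e=manip.get_state()["ee_pos"]
print(proj(0,[[.5445,-.3225,.06],[e[0],e[1],.06],[e[0],e[1],e[2]+.0396]],ci))
```

```text
ee [ 0.5444 -0.3229  0.1078] t 54.7 gap 0.050626064838449
[[275.86238652 229.52456411]
 [274.1423658  230.06341076]
 [273.02664252 310.40589881]]
```

View pics/w29.png

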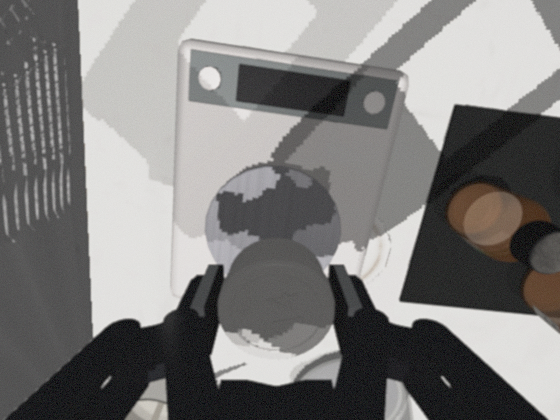

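Run:
```python
import cv2
im=cv2.imread("pics/w29.png")
im=cv2.convertScaleAbs(im,alpha=1.6,beta=20)
cv2.imwrite("pics/w29c.png",cv2.resize(im[150:370,190:360],None,fx=3.4,fy=2.7,interpolation=cv2.INTER_CUBIC))
```

```text
(no output)
```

View pics/w29c.png

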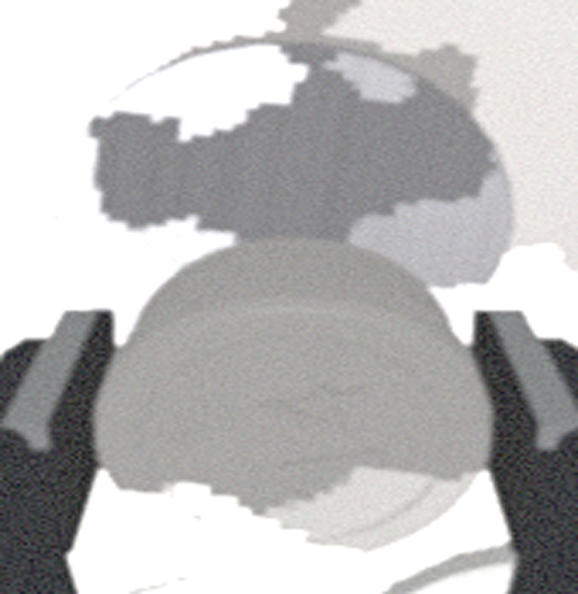

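The tin top centre is at row 307 against 310 predicted for the TCP, so it is within about 1.5 mm. Lowering onto the pan.

>>> drive_tool(
  steps=[
    [0,0,-1,0,0.6],
    [0,0,-3,0,0.6],
    [0,0,-4.5,0,0.6],
    [0,0,-5.2,0,0.6],
    [0,0,-5.5,0,0.6],
    [0,0,-5.6,0,0.6],
    [0,0,-5.6,0,0.6],
  ],
)

```text
time_s: 55.62
ee_pos: [0.5454, -0.3239, 0.0536]
orientation: [0.005, 0.652, 0.758, 0.004]
contact_force: [-0.3, -0.0, -0.3]
finger_gap: 0.0508
```

>>> drive_tool(
  steps=[
    [0,0,-0.1,0,0.6],
    [0,0,-0.2,0,0.6],
    [0,0,-0.2,0,0.6],
  ],
)

```text
time_s: 56.0
ee_pos: [0.5454, -0.3238, 0.0516]
orientation: [0.005, 0.652, 0.758, 0.004]
contact_force: [-0.4, -0.0, -0.3]
finger_gap: 0.0511
```

>>> drive_tool(
  steps=[
    [0,0.1,-0.1,0,0.6],
    [0,0.1,-0.2,0,0.6],
    [0,0.1,-0.2,0,0.6],
  ],
)

```text
time_s: 56.38
ee_pos: [0.5453, -0.3227, 0.0494]
orientation: [0.005, 0.652, 0.758, 0.004]
contact_force: [-0.2, 0.4, -0.0]
finger_gap: 0.0506
```

>>> drive_tool(
  steps=[
    [0,0,-0.1,0,0.6],
    [0,0,-0.1,0,0.6],
  ],
)

```text
time_s: 56.62
ee_pos: [0.5454, -0.3228, 0.0486]
orientation: [0.005, 0.652, 0.758, 0.004]
contact_force: [0.3, 0.1, 0.5]
finger_gap: 0.0508
```

>>> drive_tool(
  steps=[
    [0,0,-0.1,0,0.6],
    [0,0,-0.1,0,0.6],
  ],
)

```text
time_s: 56.88
ee_pos: [0.5454, -0.3229, 0.0486]
orientation: [0.005, 0.652, 0.758, 0.004]
contact_force: [-2.3, 2.7, 6.4]
finger_gap: 0.0504
```

>>> drive_tool(
  steps=[
    [0,0,0,0,0.1],
    [0,0,0,0,-0.2],
    [0,0,0,0,-0.4],
    [0,0,0,0,-0.7],
    [0,0,0.2,0,-1],
    [0,0,1.5,0,-1],
    [0,0,4,0,-1],
    [0,0,8,0,-1],
    [0,0,12,0,-1],
    [0,0,15,0,-1],
    [0,0,16,0,-1],
  ],
)

```text
time_s: 58.25
ee_pos: [0.5466, -0.3238, 0.2124]
orientation: [0.008, 0.652, 0.758, 0.004]
contact_force: [-0.2, -0.6, -0.1]
finger_gap: 0.0854
```

Run:
```python
from h import *
np.set_printoptions(precision=4,suppress=True)
im,ci=wsnap("w30")
e=manip.get_state()["ee_pos"]
print(proj(0,[[.5453,-.3227,.088],[.5445,-.3225,.06]],ci))
cv2.imwrite("pics/w30c.png",cv2.resize(im[120:300,190:370],None,fx=3.3,fy=3.3,interpolation=cv2.INTER_CUBIC))
```

```text
ee [ 0.5466 -0.3238  0.2124] t 58.25 gap 0.08535438949614955
[[277.6955 195.0208]
 [278.0534 186.1221]]
```

View pics/w30c.png

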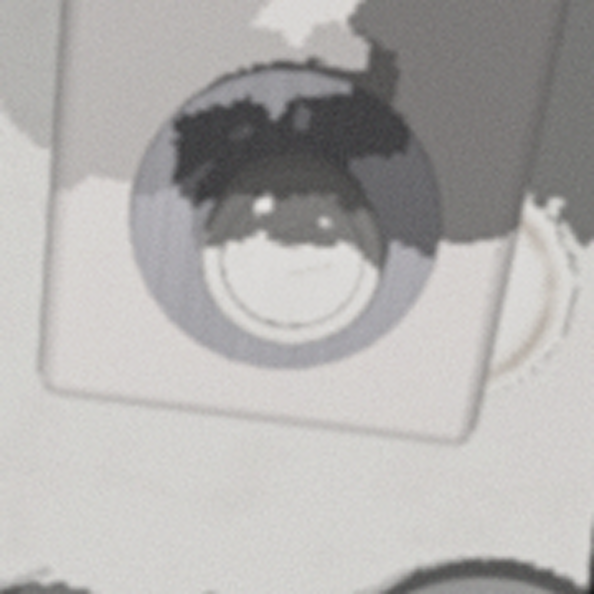

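Run:
```python
from h import *
np.set_printoptions(precision=4,suppress=True)
ci=dict(np.load("pics/w30.npz"))
c=lambda x,y:((x+.5)/3.3+190-.5,(y+.5)/3.3+120-.5)
print(ray(0,[c(286.5,215.5)],.06,ci),ray(0,[c(293,257)],.088,ci))
# edges
print(ray(0,[c(130,215),c(443,215),c(286,63),c(286,368)],.06,ci))
print(ray(0,[c(203,257),c(383,257),c(293,344)],.088,ci))
```

```text
[[ 0.5436 -0.3242  0.06  ]] [[ 0.5475 -0.3217  0.088 ]]
[[ 0.5505 -0.3704  0.06  ]
 [ 0.5363 -0.2782  0.06  ]
 [ 0.4994 -0.3311  0.06  ]
 [ 0.5924 -0.3169  0.06  ]]
[[ 0.5513 -0.3461  0.088 ]
 [ 0.5438 -0.2972  0.088 ]
 [ 0.573  -0.3177  0.088 ]]
```

The tin stands within about 3 mm of the pan centre. Now to return the small bottle, turning the jaws back by -0.6 rad.

>>> drive_tool(
  steps=[
    [-0.3,2,0,-0.1,-1],
    [-0.8,5,0,-0.25,-1],
    [-1.4,9,0,-0.4,-1],
    [-2,13,0,-0.55,-1],
    [-2.6,16,0,-0.6,-1],
    [-2.7,16.6,-1,-0.6,-1],
    [-2.7,16.6,-4,-0.6,-1],
    [-2.7,16.6,-7,-0.6,-1],
    [-2.7,16.6,-7,-0.6,-1],
  ],
)

```text
time_s: 59.42
ee_pos: [0.5168, -0.1572, 0.1381]
orientation: [0.005, 0.847, 0.532, -0.0]
contact_force: [-0.4, -0.0, -0.4]
finger_gap: 0.0855
```

Run:
```python
from h import *
im,ci=wsnap("w31")
print(proj(0,[[.5197,-.1579,.093]],ci))
```

```text
ee [ 0.5168 -0.1572  0.1381] t 59.425 gap 0.08552899895978404
[[276.53075811 235.1600825 ]]
```

View pics/w31.png

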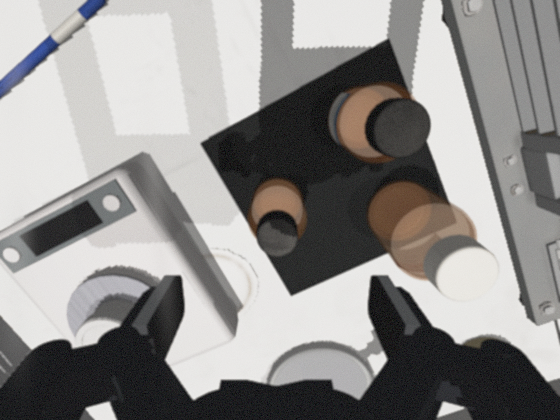

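>>> drive_tool(
  steps=[
    [0.2,-0.07,-2,0,-1],
    [0.25,-0.07,-5,0,-1],
    [0.25,-0.07,-8,0,-1],
    [0.25,-0.07,-10,0,-1],
    [0.25,-0.07,-11,0,-1],
    [0.25,-0.07,-11.4,0,-1],
    [0.25,-0.07,-11.4,0,-1],
  ],
)

```text
time_s: 60.35
ee_pos: [0.5214, -0.1589, 0.027]
orientation: [0.007, 0.847, 0.532, 0.001]
contact_force: [0.8, -0.9, 0.5]
finger_gap: 0.0858
```

>>> drive_tool(
  steps=[
    [0,0,-0.1,0,-0.5],
    [0,0,-0.1,0,-0.2],
    [0,0,-0.1,0,0],
    [0,0,-0.1,0,0.3],
    [0,0,-0.1,0,0.6],
    [0,0,-0.1,0,1],
    [0,0,-0.1,0,1],
  ],
  grip_force=40,
)

```text
time_s: 61.22
ee_pos: [0.5219, -0.1591, 0.027]
orientation: [0.007, 0.847, 0.532, 0.001]
contact_force: [-1.5, 0.4, 5.4]
finger_gap: 0.0466
```

>>> drive_tool(
  steps=[
    [0,0,0.5,0,1],
    [0,0,1,0,1],
    [0,0,2,0,1],
    [0,0,3,0,1],
    [0,0,3,0,1],
  ],
)

```text
time_s: 61.85
ee_pos: [0.5229, -0.1596, 0.0585]
orientation: [0.009, 0.847, 0.532, 0.002]
contact_force: [-0.6, -0.4, -1.8]
finger_gap: 0.0469
```

Run:
```python
from h import *
im,ci=wsnap("w32")
```

```text
ee [ 0.5229 -0.1596  0.0585] t 61.85 gap 0.046855951183265694
```

View pics/w32.png

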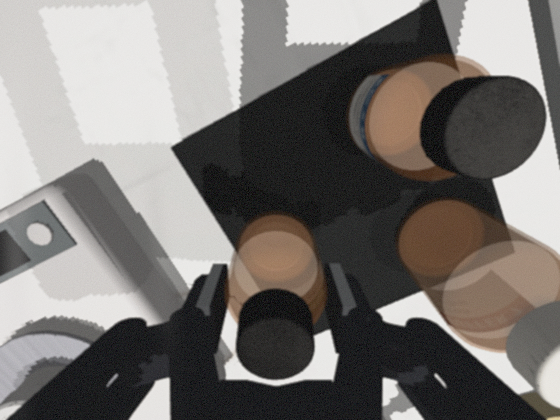

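>>> drive_tool(
  steps=[
    [0,0,1.5,0,1],
    [0,0,4.5,0,1],
    [0,0,8.5,0,1],
    [0,0,12.5,0,1],
    [0,0,16.5,0,1],
    [0,0,20,0,1],
    [0,0,22,0,1],
    [0,1.5,22.5,0,1],
    [0,4.5,22.5,0,1],
    [0,8.5,22.5,0,1],
    [0,12.5,22.5,0,1],
    [0,16.5,22.5,0,1],
  ],
)

```text
time_s: 63.4
ee_pos: [0.5211, 0.0079, 0.2808]
orientation: [0.007, 0.847, 0.532, 0.0]
contact_force: [0.7, -0.4, -1.4]
finger_gap: 0.0469
```

>>> drive_tool(
  steps=[
    [0,4,0,0,1],
    [0,8,0,0,1],
    [0,12,0,0,1],
    [0,16,0,0,1],
    [0,20,0,0,1],
    [-0.5,24,0,0,1],
    [-1,28,0,0,1],
    [-1.5,32,0,0,1],
    [-2,36,0,0,1],
    [-2,38.5,0,0,1],
    [-2,39.4,0,0,1],
    [-2,39.4,0,0,1],
  ],
)

```text
time_s: 64.9
ee_pos: [0.5002, 0.4019, 0.2794]
orientation: [0.007, 0.847, 0.532, -0.001]
contact_force: [0.5, -0.1, -1.5]
finger_gap: 0.0468
```

>>> drive_tool(
  steps=[
    [0.1,-0.2,-1.5,0,1],
    [0.1,-0.25,-5,0,1],
    [0.1,-0.25,-9,0,1],
    [0.1,-0.25,-13,0,1],
    [0.1,-0.25,-17,0,1],
    [0.1,-0.25,-20,0,1],
    [0.1,-0.25,-21.8,0,1],
    [0.1,-0.25,-22.5,0,1],
    [0.1,-0.25,-22.5,0,1],
  ],
)

```text
time_s: 66.03
ee_pos: [0.5016, 0.3993, 0.0547]
orientation: [0.007, 0.847, 0.532, -0.001]
contact_force: [-0.4, -0.1, -0.4]
finger_gap: 0.0467
```

Run:
```python
from h import *
im,ci=wsnap("w33")
cv2.imwrite("pics/w33c.png",cv2.resize(im[150:350,170:380],None,fx=2.9,fy=2.9,interpolation=cv2.INTER_CUBIC))
print(proj(0,[[.5015,.3996,.008],[.5008,.4005,.008]],ci))
```

```text
ee [0.5016 0.3993 0.0547] t 66.025 gap 0.046745155999176315
[[276.11399405 229.74091472]
 [276.8621203  228.35214048]]
```

View pics/w33c.png

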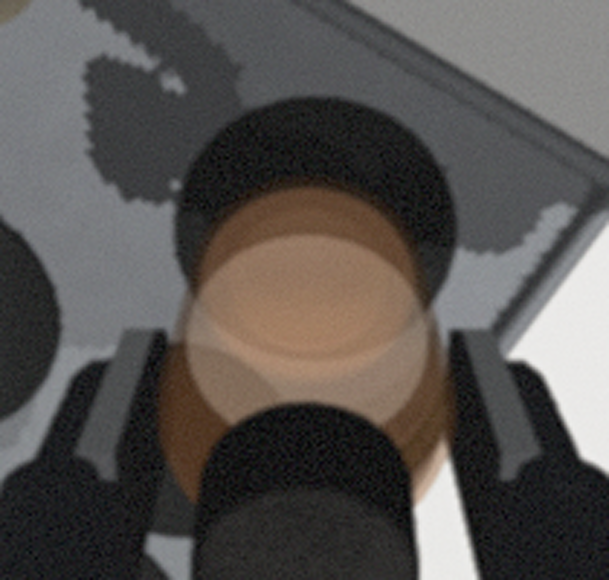

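The pad spans crop columns 175–457 (centre 316) and the bottle base 198–420 (centre 309). That means about 1.5 mm of shift along the jaws.

>>> drive_tool(
  steps=[
    [0.12,0.12,-0.5,0,1],
    [0.12,0.12,-1.2,0,1],
    [0.12,0.12,-1.8,0,1],
    [0.12,0.12,-2.1,0,1],
    [0.12,0.12,-2.1,0,1],
  ],
)

```text
time_s: 66.7
ee_pos: [0.5029, 0.4007, 0.0339]
orientation: [0.007, 0.847, 0.532, -0.0]
contact_force: [0.4, 0.7, -1.2]
finger_gap: 0.0468
```

Run:
```python
from h import *
im,ci=wsnap("w34")
cv2.imwrite("pics/w34c.png",cv2.resize(im[150:350,170:380],None,fx=2.9,fy=2.9,interpolation=cv2.INTER_CUBIC))
```

```text
ee [0.5029 0.4007 0.0339] t 66.7 gap 0.04680658492076929
```

View pics/w34c.png

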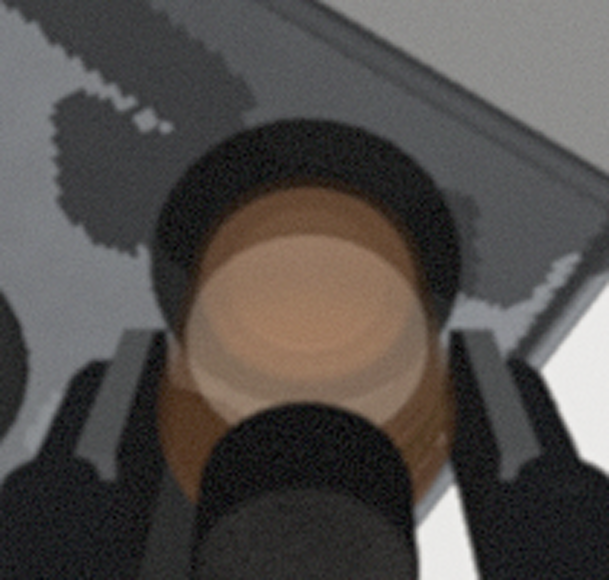

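The front gap between pad rim and glass is 23 px, with the bottle still 3 mm up, against 21 px in the original picture. That is centred. Setting it down.

>>> drive_tool(
  steps=[
    [-0.02,-0.05,-0.1,0,1],
    [-0.02,-0.05,-0.2,0,1],
    [-0.02,-0.05,-0.25,0,1],
    [-0.02,-0.05,-0.25,0,1],
  ],
)

```text
time_s: 67.25
ee_pos: [0.5029, 0.4004, 0.0318]
orientation: [0.007, 0.847, 0.532, -0.0]
contact_force: [-0.5, 0.2, -1.1]
finger_gap: 0.0469
```

>>> drive_tool(
  steps=[
    [0,0,-0.1,0,1],
    [0,0,-0.1,0,1],
  ],
)

```text
time_s: 67.5
ee_pos: [0.5031, 0.4005, 0.0311]
orientation: [0.007, 0.847, 0.532, -0.0]
contact_force: [-0.1, -0.1, 1.2]
finger_gap: 0.0466
```

Contact. Releasing and rising.

>>> drive_tool(
  steps=[
    [0,0,0,0,0.1],
    [0,0,0,0,-0.2],
    [0,0,0,0,-0.5],
    [0,0,0,0,-1],
    [0,0,0,0,-1],
    [0,0,0.5,0,-1],
    [0,0,2,0,-1],
    [0,0,5,0,-1],
    [0,0,9,0,-1],
    [0,0,11,0,-1],
    [0,0,11,0,-1],
  ],
)

```text
time_s: 68.88
ee_pos: [0.5044, 0.4013, 0.1437]
orientation: [0.007, 0.847, 0.532, 0.002]
contact_force: [0.2, -0.0, -1.0]
finger_gap: 0.0855
```

Run:
```python
from h import *
im,ci=wsnap("w35")
a=cv2.imread("pics/w18.png")
cv2.imwrite("pics/w35c.png",np.hstack([cv2.resize(x[140:260,225:345],None,fx=3.2,fy=3.2,interpolation=cv2.INTER_CUBIC) for x in(a,im)]))
```

```text
ee [0.5044 0.4013 0.1437] t 68.875 gap 0.08553582856635576
```

View pics/w35c.png

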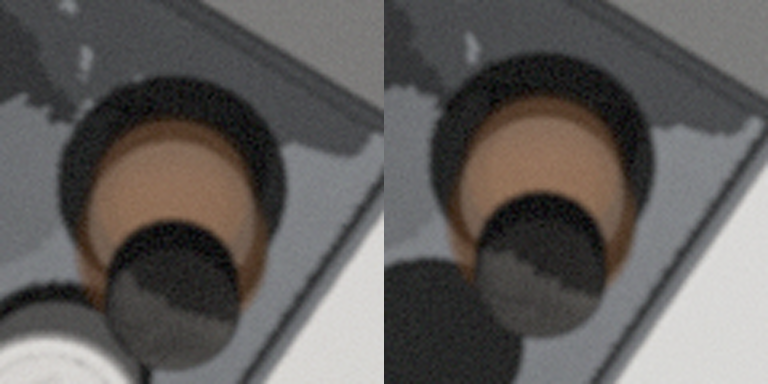

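The before (left) and after (right) views match to within about 1 mm. Next, the medium bottle.

>>> drive_tool(
  steps=[
    [0,0,5,0,-1],
    [0,0,10,0,-1],
    [0,0,15,0,-1],
    [0,-5,15,0,-1],
    [0,-10,15,0,-1],
    [0,-15,15,0,-1],
    [0,-20,15,0,-1],
    [-0.5,-25,15,0,-1],
    [-1,-30,15,0,-1],
    [-1.5,-35,15,0,-1],
    [-2,-40,15,0,-1],
    [-2,-43,15,0,-1],
  ],
)

```text
time_s: 70.42
ee_pos: [0.482, -0.0314, 0.2892]
orientation: [0.006, 0.847, 0.531, -0.001]
contact_force: [0.6, 0.2, -0.1]
finger_gap: 0.0859
```

>>> drive_tool(
  steps=[
    [0,-2.5,0,0,-1],
    [0,-3.3,-2,0,-1],
    [0,-3.4,-6,0,-1],
    [0,-3.4,-10,0,-1],
    [0,-3.4,-13,0,-1],
    [0,-3.4,-14,0,-1],
    [0,-3.4,-14,0,-1],
  ],
)

```text
time_s: 71.3
ee_pos: [0.4812, -0.0651, 0.1482]
orientation: [0.005, 0.847, 0.531, -0.002]
contact_force: [-0.8, 0.3, 0.1]
finger_gap: 0.0853
```

Run:
```python
from h import *
im,ci=wsnap("w36")
print(proj(0,[[.4839,-.0632,.111]],ci))
```

```text
ee [ 0.4812 -0.0651  0.1482] t 71.3 gap 0.08533426929806108
[[280.08694386 238.21532389]]
```

View pics/w36.png

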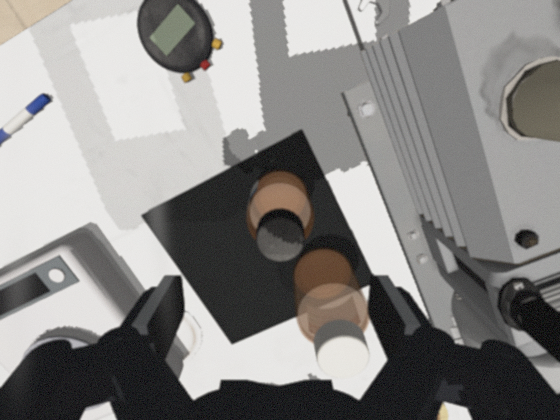

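>>> drive_tool(
  steps=[
    [0.12,0.2,-2,0,-1],
    [0.12,0.22,-5,0,-1],
    [0.12,0.22,-8,0,-1],
    [0.12,0.22,-10,0,-1],
    [0.12,0.22,-10.8,0,-1],
    [0.12,0.22,-10.8,0,-1],
  ],
)

```text
time_s: 72.1
ee_pos: [0.484, -0.0633, 0.0422]
orientation: [0.006, 0.847, 0.531, -0.001]
contact_force: [-0.1, 0.6, 0.1]
finger_gap: 0.0855
```

>>> drive_tool(
  steps=[
    [0,0,-0.2,0,-1],
    [0,0,-0.4,0,-1],
    [0,0,-0.45,0,-0.5],
    [0,0,-0.45,0,-0.2],
    [0,0,-0.45,0,0],
    [0,0,-0.45,0,0.3],
    [0,0,-0.45,0,0.6],
    [0,0,-0.45,0,1],
    [0,0,-0.45,0,1],
  ],
)

```text
time_s: 73.22
ee_pos: [0.4843, -0.0635, 0.0382]
orientation: [0.006, 0.847, 0.531, -0.0]
contact_force: [-1.0, -0.1, 6.1]
finger_gap: 0.0529
```

>>> drive_tool(
  steps=[
    [0,0,0.5,0,1],
    [0,0,1,0,1],
    [0,0,2,0,1],
    [0,0,3,0,1],
    [0,0,3,0,1],
  ],
)

```text
time_s: 73.85
ee_pos: [0.4854, -0.0638, 0.0695]
orientation: [0.007, 0.847, 0.531, 0.0]
contact_force: [0.3, -0.2, -1.7]
finger_gap: 0.0533
```

Run:
```python
from h import *
im,ci=wsnap("w37")
```

```text
ee [ 0.4854 -0.0638  0.0695] t 73.85 gap 0.05325583321192465
```

View pics/w37.png

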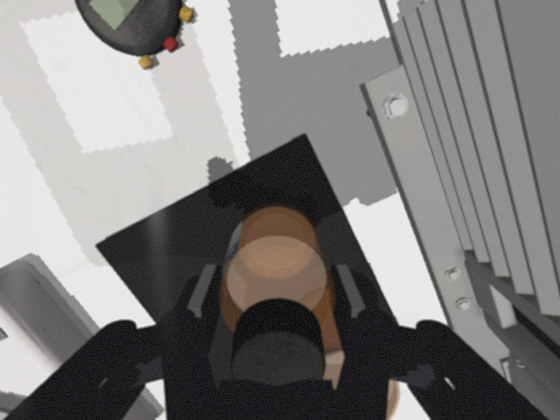

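>>> drive_tool(
  steps=[
    [0,0,1.5,0,1],
    [0,0,4.5,0,1],
    [0,0,8.5,0,1],
    [0,0,12.5,0,1],
    [0,0,16.5,0,1],
    [0,0,20,0,1],
    [0,0,22,0,1],
    [0,0,22.5,0,1],
    [0,1.5,22.5,0,1],
    [0,4.5,22.5,0,1],
    [0,8.5,22.5,0,1],
    [0,12.5,22.5,0,1],
  ],
)

```text
time_s: 75.4
ee_pos: [0.4838, 0.0633, 0.2922]
orientation: [0.006, 0.847, 0.531, -0.001]
contact_force: [-0.0, 0.3, -1.4]
finger_gap: 0.0526
```

>>> drive_tool(
  steps=[
    [0,4,0,0,1],
    [0,8,0,0,1],
    [0,12,0,0,1],
    [0,16,0,0,1],
    [0,19.5,0,0,1],
    [-0.3,22.5,0,0,1],
    [-0.4,24.2,0,0,1],
    [-0.4,24.4,0,0,1],
    [-0.4,24.4,0,0,1],
  ],
)

```text
time_s: 76.53
ee_pos: [0.4796, 0.3067, 0.2918]
orientation: [0.006, 0.847, 0.531, -0.001]
contact_force: [0.1, 0.5, -1.1]
finger_gap: 0.0529
```

>>> drive_tool(
  steps=[
    [0,-0.2,-1.5,0,1],
    [0,-0.22,-5,0,1],
    [0,-0.22,-9,0,1],
    [0,-0.22,-13,0,1],
    [0,-0.22,-17,0,1],
    [0,-0.22,-20.5,0,1],
    [0,-0.22,-22.8,0,1],
    [0,-0.22,-24,0,1],
    [0,-0.22,-24.3,0,1],
    [0,-0.22,-24.5,0,1],
    [0,-0.22,-24.5,0,1],
  ],
)

```text
time_s: 77.9
ee_pos: [0.4804, 0.3048, 0.0478]
orientation: [0.006, 0.847, 0.531, -0.001]
contact_force: [0.4, 0.3, -1.2]
finger_gap: 0.0529
```

Run:
```python
from h import *
im,ci=wsnap("w38")
a=cv2.imread("pics/w15.png")
cv2.imwrite("pics/w38c.png",np.hstack([cv2.resize(x[170:320,200:350],None,fx=2.6,fy=2.6,interpolation=cv2.INTER_CUBIC) for x in(a,im)]))
```

```text
ee [0.4804 0.3048 0.0478] t 77.9 gap 0.05287219970713601
```

View pics/w38c.png

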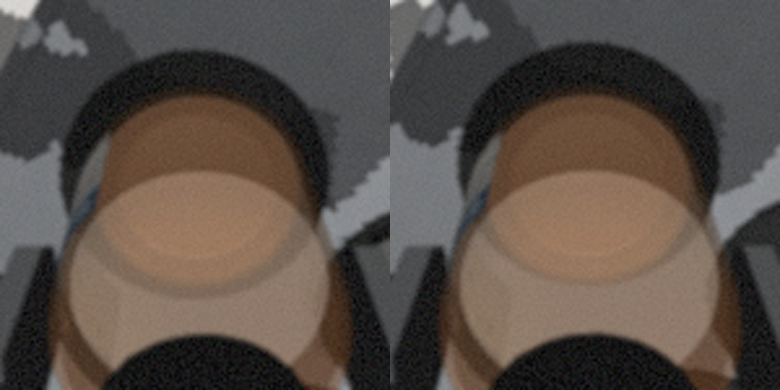

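>>> drive_tool(
  steps=[
    [-0.02,-0.05,-0.2,0,1],
    [-0.02,-0.05,-0.4,0,1],
    [-0.02,-0.05,-0.5,0,1],
    [-0.02,-0.05,-0.5,0,1],
  ],
)

```text
time_s: 78.45
ee_pos: [0.4799, 0.3043, 0.0425]
orientation: [0.006, 0.847, 0.531, -0.001]
contact_force: [-0.1, -0.1, -0.5]
finger_gap: 0.0525
```

>>> drive_tool(
  steps=[
    [0,0,-0.1,0,1],
    [0,0,-0.1,0,1],
  ],
)

```text
time_s: 78.7
ee_pos: [0.4803, 0.3043, 0.0422]
orientation: [0.006, 0.847, 0.531, -0.001]
contact_force: [-1.8, -1.6, 4.6]
finger_gap: 0.0527
```

>>> drive_tool(
  steps=[
    [0,0,0,0,0.1],
    [0,0,0,0,-0.2],
    [0,0,0,0,-0.5],
    [0,0,0,0,-1],
    [0,0,0,0,-1],
    [0,0,0.5,0,-1],
    [0,0,2,0,-1],
    [0,0,5,0,-1],
    [0,0,9,0,-1],
    [0,0,12,0,-1],
    [0,0,12,0,-1],
  ],
)

```text
time_s: 80.08
ee_pos: [0.4826, 0.3054, 0.1668]
orientation: [0.007, 0.847, 0.531, 0.003]
contact_force: [0.2, -1.0, -0.7]
finger_gap: 0.0855
```

Run:
```python
from h import *
im,ci=wsnap("w39")
a=cv2.imread("pics/w13.png")
cv2.imwrite("pics/w39c.png",np.hstack([cv2.resize(x[140:260,220:340],None,fx=3.2,fy=3.2,interpolation=cv2.INTER_CUBIC) for x in(a,im)]))
```

```text
ee [0.4826 0.3054 0.1668] t 80.075 gap 0.08551112654475589
```

View pics/w39c.png

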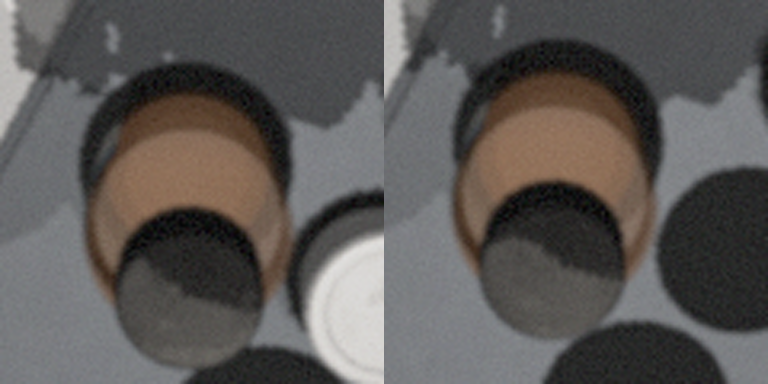

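Again the before and after views match. Last, the large bottle.

>>> drive_tool(
  steps=[
    [0,0,5,0,-1],
    [0,0,10,0,-1],
    [0,0,14,0,-1],
    [0.5,-4,14,0,-1],
    [1.5,-9,14,0,-1],
    [3,-14,14,0,-1],
    [4.5,-19,14,0,-1],
    [6,-24,14,0,-1],
    [7.5,-29,14,0,-1],
    [9,-33,14,0,-1],
    [9.2,-36,14,0,-1],
    [9.2,-36.6,14,0,-1],
  ],
)

```text
time_s: 81.62
ee_pos: [0.5727, -0.0629, 0.3025]
orientation: [0.006, 0.848, 0.53, 0.0]
contact_force: [-0.2, -0.2, -0.2]
finger_gap: 0.0854
```

>>> drive_tool(
  steps=[
    [0,0,-2,0,-1],
    [0,0,-6,0,-1],
    [0,0,-10,0,-1],
    [0,0,-13,0,-1],
    [0,0,-13.5,0,-1],
    [0,0,-13.5,0,-1],
  ],
)

```text
time_s: 82.38
ee_pos: [0.5725, -0.062, 0.1672]
orientation: [0.005, 0.848, 0.531, 0.0]
contact_force: [-0.2, 0.2, 0.8]
finger_gap: 0.0854
```

Run:
```python
from h import *
im,ci=wsnap("w40")
print(proj(0,[[.5764,-.0606,.126]],ci))
```

```text
ee [ 0.5725 -0.062   0.1672] t 82.375 gap 0.08544345188167249
[[279.93270047 237.36485395]]
```

View pics/w40.png

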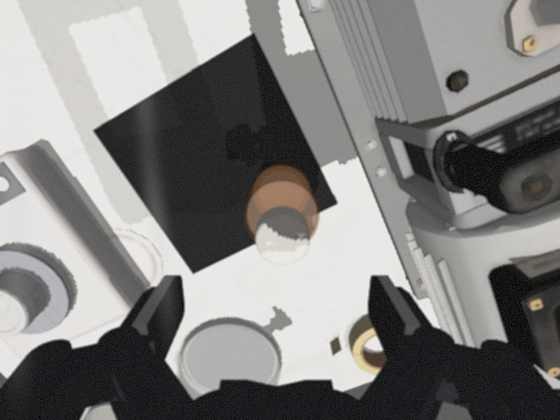

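>>> drive_tool(
  steps=[
    [0.2,0.18,-2,0,-1],
    [0.27,0.2,-5,0,-1],
    [0.27,0.2,-8,0,-1],
    [0.27,0.2,-10,0,-1],
    [0.27,0.2,-11,0,-1],
    [0.27,0.2,-11,0,-1],
    [0.27,0.2,-11,0,-1],
  ],
)

```text
time_s: 83.3
ee_pos: [0.577, -0.0606, 0.0596]
orientation: [0.007, 0.848, 0.531, 0.002]
contact_force: [-0.1, -0.1, 0.1]
finger_gap: 0.0853
```

>>> drive_tool(
  steps=[
    [0,0,-0.2,0,-1],
    [0,0,-0.4,0,-1],
    [0,0,-0.6,0,-1],
    [0,0,-0.7,0,-1],
    [0,0,-0.7,0,-1],
  ],
)

```text
time_s: 83.92
ee_pos: [0.5768, -0.0606, 0.0524]
orientation: [0.007, 0.848, 0.531, 0.001]
contact_force: [0.8, 1.0, 0.6]
finger_gap: 0.085
```

>>> drive_tool(
  steps=[
    [0,0,-0.2,0,-1],
    [0,0,-0.35,0,-1],
    [0,0,-0.35,0,-0.5],
    [0,0,-0.35,0,-0.3],
    [0,0,-0.35,0,0],
    [0,0,-0.35,0,0.3],
    [0,0,-0.35,0,0.6],
    [0,0,-0.35,0,1],
    [0,0,-0.35,0,1],
  ],
  grip_force=40,
)

```text
time_s: 85.05
ee_pos: [0.5772, -0.0606, 0.0492]
orientation: [0.007, 0.848, 0.531, 0.002]
contact_force: [0.8, 0.4, 3.6]
finger_gap: 0.0603
```

>>> drive_tool(
  steps=[
    [0,0,0.5,0,1],
    [0,0,1,0,1],
    [0,0,2,0,1],
    [0,0,3,0,1],
    [0,0,3,0,1],
  ],
)

```text
time_s: 85.68
ee_pos: [0.5783, -0.0608, 0.0808]
orientation: [0.008, 0.848, 0.53, 0.003]
contact_force: [0.2, 0.4, -1.4]
finger_gap: 0.0608
```

Run:
```python
from h import *
im,ci=wsnap("w41")
```

```text
ee [ 0.5783 -0.0608  0.0808] t 85.675 gap 0.06084575239195349
```

View pics/w41.png

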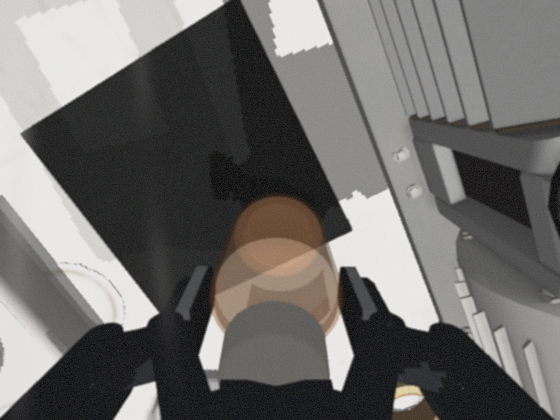

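Run:
```python
from h import *
s=manip.get_state();print(s["time_s"],s["ee_pos"],s["finger_gap"])
```

```text
85.725 [ 0.57776113 -0.06069015  0.08005444] 0.0602581203861115
```

>>> drive_tool(
  steps=[
    [0,0,1.5,0,1],
    [0,0,4.5,0,1],
    [0,0,8.5,0,1],
    [0,0,12.5,0,1],
    [0,0,16.5,0,1],
    [0,0,20,0,1],
    [0,0,22,0,1],
    [0,0,22.5,0,1],
    [0,1.5,22.5,0,1],
    [0,4.5,22.5,0,1],
    [0,8.5,22.5,0,1],
    [0,12.5,22.5,0,1],
  ],
)

```text
time_s: 87.22
ee_pos: [0.5766, 0.0663, 0.3026]
orientation: [0.006, 0.848, 0.53, 0.001]
contact_force: [0.2, 0.9, -1.7]
finger_gap: 0.0602
```

>>> drive_tool(
  steps=[
    [0,4,0,0,1],
    [0,8,0,0,1],
    [0,12,0,0,1],
    [0,16,0,0,1],
    [0,19.5,0,0,1],
    [0,21.6,0,0,1],
    [0,22.2,0,0,1],
    [0,22.2,0,0,1],
    [0,22.2,0,0,1],
  ],
)

```text
time_s: 88.35
ee_pos: [0.5768, 0.2871, 0.3026]
orientation: [0.006, 0.848, 0.53, 0.001]
contact_force: [0.1, 0.8, -2.8]
finger_gap: 0.0602
```

>>> drive_tool(
  steps=[
    [0,0,-1.5,0,1],
    [-0.1,0,-5,0,1],
    [-0.1,0,-9,0,1],
    [-0.1,0,-13,0,1],
    [-0.1,0,-17,0,1],
    [-0.1,0,-20.5,0,1],
    [-0.1,0,-22.8,0,1],
    [-0.1,0,-24,0,1],
    [-0.1,0,-24.4,0,1],
    [-0.1,0,-24.4,0,1],
  ],
)

```text
time_s: 89.6
ee_pos: [0.5763, 0.2871, 0.0593]
orientation: [0.007, 0.848, 0.53, 0.001]
contact_force: [0.2, 0.3, -1.8]
finger_gap: 0.0607
```

Run:
```python
from h import *
im,ci=wsnap("w42")
a=cv2.imread("pics/w9.png")
cv2.imwrite("pics/w42c.png",np.hstack([cv2.resize(x[170:320,200:350],None,fx=2.6,fy=2.6,interpolation=cv2.INTER_CUBIC) for x in(a,im)]))
```

```text
ee [0.5763 0.2871 0.0593] t 89.6 gap 0.06066042938721782
```

View pics/w42c.png

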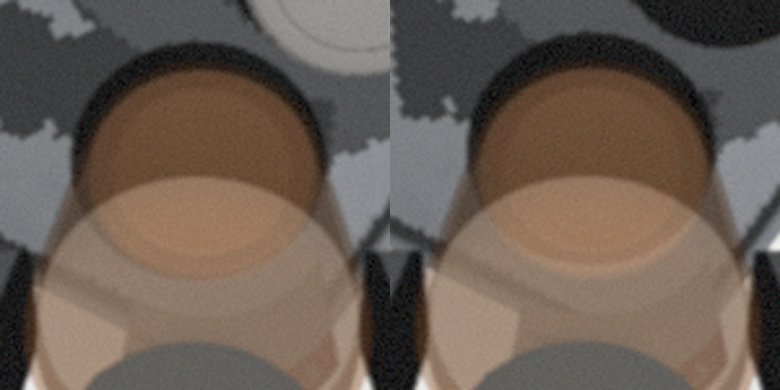

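The bottle-to-pad centring matches the original: 591 against 591.5 in columns. Lowering.

>>> drive_tool(
  steps=[
    [0.06,-0.02,-0.2,0,1],
    [0.06,-0.02,-0.4,0,1],
    [0.06,-0.02,-0.5,0,1],
    [0.06,-0.02,-0.5,0,1],
  ],
)

```text
time_s: 90.15
ee_pos: [0.5771, 0.2871, 0.0546]
orientation: [0.007, 0.848, 0.53, 0.001]
contact_force: [-0.4, 0.2, -2.1]
finger_gap: 0.0605
```

>>> drive_tool(
  steps=[
    [0,0,-0.1,0,1],
    [0,0,-0.1,0,1],
  ],
)

```text
time_s: 90.4
ee_pos: [0.577, 0.2871, 0.0535]
orientation: [0.007, 0.848, 0.53, 0.001]
contact_force: [0.2, 0.2, -2.0]
finger_gap: 0.0603
```

>>> drive_tool(
  steps=[
    [0,0,-0.1,0,1],
    [0,0,-0.1,0,1],
  ],
)

```text
time_s: 90.65
ee_pos: [0.5773, 0.2871, 0.0533]
orientation: [0.007, 0.848, 0.53, 0.002]
contact_force: [-1.9, -0.7, 4.3]
finger_gap: 0.0603
```

>>> drive_tool(
  steps=[
    [0,0,0,0,0.1],
    [0,0,0,0,-0.2],
    [0,0,0,0,-0.5],
    [0,0,0,0,-1],
    [0,0,0,0,-1],
    [0,0,0.5,0,-1],
    [0,0,2,0,-1],
    [0,0,5,0,-1],
    [0,0,9,0,-1],
    [0,0,12.7,0,-1],
    [0,0,12.7,0,-1],
  ],
)

```text
time_s: 92.02
ee_pos: [0.5802, 0.2882, 0.1864]
orientation: [0.008, 0.848, 0.53, 0.006]
contact_force: [0.7, 0.6, 0.2]
finger_gap: 0.0855
```

Run:
```python
from h import *
im,ci=wsnap("w43")
a=cv2.imread("pics/w2.png")
cv2.imwrite("pics/w43c.png",np.hstack([cv2.resize(x[140:260,220:340],None,fx=3.2,fy=3.2,interpolation=cv2.INTER_CUBIC) for x in(a,im)]))
```

```text
ee [0.5802 0.2882 0.1864] t 92.025 gap 0.08546596005895708
```

View pics/w43c.png

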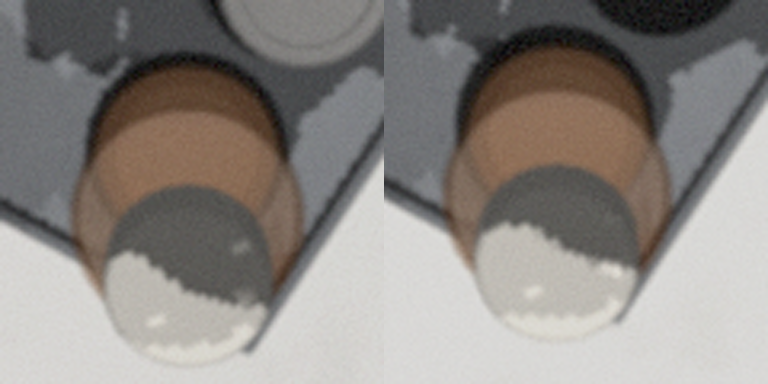

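View pics/w43.png

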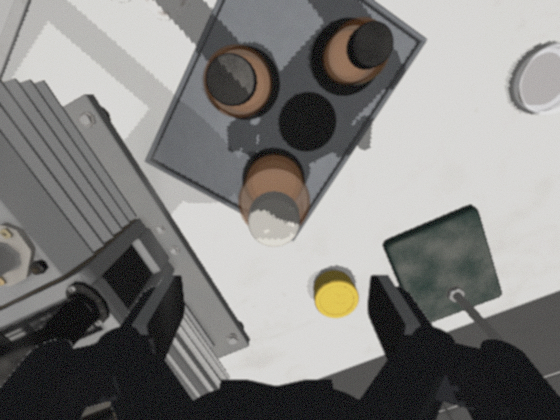

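A slight difference may remain for the large bottle: the rim gap is about 2 px larger. I'll retract and compare the fixed top camera before and after.

>>> drive_tool(
  steps=[
    [0,0,5,0,-1],
    [0,0,10,0,-1],
    [-3,3,12,0,-1],
    [-7,7,12,0,-1],
    [-11,11,12,0,-1],
    [-15,15,12,0,-1],
    [-19,19,12,0,-1],
    [-23,22,10,0,-1],
    [-27,25,7,0,-1],
    [-30,27,4,0,-1],
    [-30.5,27.3,3,0,-1],
    [-30.5,27.3,3,0,-1],
  ],
)

```text
time_s: 93.58
ee_pos: [0.2734, 0.5598, 0.2121]
orientation: [0.008, 0.848, 0.53, 0.003]
contact_force: [1.3, -0.9, -0.1]
finger_gap: 0.0851
```

Run:
```python
from h import *
im=manip.snapshot("top")[:,:,::-1].copy();cv2.imwrite("pics/top1.png",im)
cv2.imwrite("pics/scene1.png",manip.snapshot("scene")[:,:,::-1])
print(manip.get_state()["ee_pos"])
a=cv2.imread("pics/top0.png")
cv2.imwrite("pics/top_cmp.png",np.hstack([cv2.resize(x[172:258,192:282],None,fx=4.4,fy=4.4,interpolation=cv2.INTER_CUBIC) for x in(a,im)]))
ga,gb=[cv2.cvtColor(x,cv2.COLOR_BGR2GRAY).astype(np.float32) for x in(a,im)]
c=lambda x,y:(x/6.5+190,y/6.5+170)
for n,(u,v),r in(("large",c(370,170),11),("med",c(335,348),10),("small",c(162,308),9),("stop",c(231,468),6)):
    u,v=round(u),round(v);s=np.s_[v-r:v+r+1,u-r:u+r+1]
    # template match with subpixel via phase correlation
    t=ga[s];res=cv2.matchTemplate(gb[v-r-4:v+r+5,u-r-4:u+r+5],t,cv2.TM_CCOEFF_NORMED)
    y,x=np.unravel_index(res.argmax(),res.shape)
    f=lambda m,o,p:0.5*(m-p)/(m-2*o+p)
    dx=x-4+f(res[y,x-1],res[y,x],res[y,x+1]);dy=y-4+f(res[y-1,x],res[y,x],res[y+1,x])
    print(n,"px shift",round(dx,2),round(dy,2),"score",res.max())
```

```text
[0.27510886 0.56045317 0.21443381]
large px shift 0.07 -0.51 score 0.87236303
med px shift 0.14 -0.02 score 0.9851073
small px shift -0.15 -0.03 score 0.9634936
stop px shift 0.01 -0.02 score 0.9990117
```

View pics/top_cmp.png

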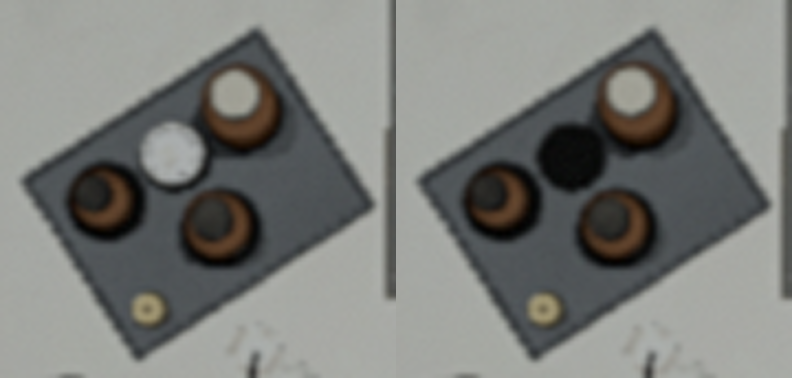

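View pics/top1.png

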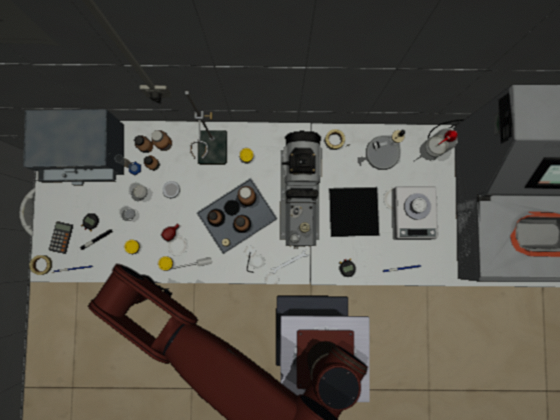

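Run:
```python
from h import *
for n in("top0","top1"):
    im=cv2.imread(f"pics/{n}.png").astype(float)
    s=im[182:206,234:258];m=(s.min(2)>125)&(abs(s[:,:,2]-s[:,:,0])<40)
    k=np.zeros(m.shape,np.uint8);cv2.circle(k,(11,11),8,1,-1)
    m&=k>0
    ys,xs=np.nonzero(m);w=s.min(2)[m]-100;print(n,m.sum(),(xs*w).sum()/w.sum()+234,(ys*w).sum()/w.sum()+182)
    # pan/tin
    if n=="top1":
        cv2.imwrite("pics/top1pan.png",cv2.resize(im[180:245,390:442].astype(np.uint8),None,fx=8,fy=8,interpolation=cv2.INTER_CUBIC))
```

```text
top0 69 244.9748212620454 192.9947155735157
top1 71 244.9604900459418 192.17947932618682
```

View pics/top1pan.png

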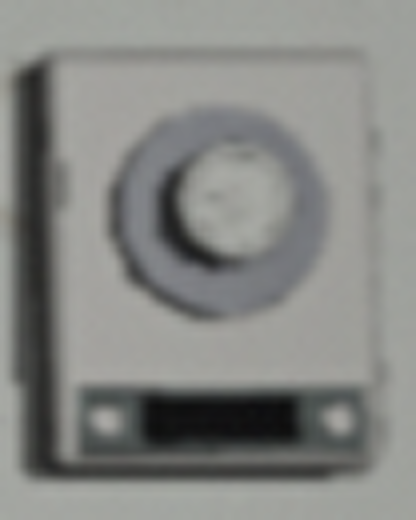

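The fixed top camera shows:
- small and medium within 0.15 px (about 0.5 mm) of their original spots
- stopper unmoved
- large bottle about 0.8 px off, roughly 2.7 mm toward +x

There are 50 s left, so I'll regrasp the large bottle and correct it.

Run:
```python
from h import *
c=lambda x,y:((x+.5)/8+390-.5,(y+.5)/8+180-.5)
print(ray("top",[c(220,211)],.06),ray("top",[c(233,201)],.088))
```

```text
[[ 0.54332474 -0.32449128  0.06      ]] [[ 0.54478101 -0.32206239  0.088     ]]
```

>>> drive_tool(
  steps=[
    [0,0,5,0,-1],
    [0,0,10,0,-1],
    [4,-4,11,0,-1],
    [8,-8,11,0,-1],
    [12,-12,11,0,-1],
    [16,-16,11,0,-1],
    [20,-20,11,0,-1],
    [24,-23,11,0,-1],
    [27.5,-26,11,0,-1],
    [29.8,-27.4,9,0,-1],
    [29.8,-27.4,4,0,-1],
    [29.8,-27.4,-1,0,-1],
  ],
)

```text
time_s: 95.18
ee_pos: [0.5754, 0.2847, 0.2054]
orientation: [0.008, 0.849, 0.528, 0.007]
contact_force: [-0.5, -0.4, -1.1]
finger_gap: 0.0856
```

>>> drive_tool(
  steps=[
    [0.1,0.2,-1,0,-1],
    [0.1,0.25,-2,0,-1],
    [0.1,0.25,-2.5,0,-1],
    [0.1,0.25,-2.5,0,-1],
  ],
)

```text
time_s: 95.68
ee_pos: [0.5771, 0.2875, 0.1818]
orientation: [0.008, 0.849, 0.528, 0.008]
contact_force: [0.2, -0.1, -0.3]
finger_gap: 0.0854
```

Run:
```python
from h import *
im,ci=wsnap("w44")
print(proj(0,[[.577,.2871,.13]],ci))
```

```text
ee [0.5771 0.2875 0.1818] t 95.675 gap 0.08539680978258432
[[274.33593035 226.5185337 ]]
```

View pics/w44.png

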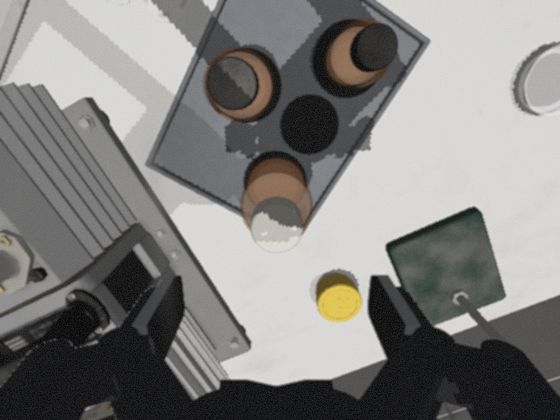

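>>> drive_tool(
  steps=[
    [0,0,-2,0,-1],
    [-0.1,0,-5,0,-1],
    [-0.1,0,-8,0,-1],
    [-0.1,0,-10.5,0,-1],
    [-0.1,0,-12,0,-1],
    [-0.1,0,-12,0,-1],
  ],
)

```text
time_s: 96.48
ee_pos: [0.575, 0.2871, 0.0601]
orientation: [0.008, 0.849, 0.528, 0.006]
contact_force: [0.3, -0.5, 0.4]
finger_gap: 0.0855
```

>>> drive_tool(
  steps=[
    [0,0,-0.3,0,-1],
    [0,0,-0.6,0,-1],
    [0,0,-0.8,0,-1],
    [0,0,-0.8,0,-1],
  ],
)

```text
time_s: 96.98
ee_pos: [0.575, 0.2871, 0.0523]
orientation: [0.008, 0.849, 0.528, 0.006]
contact_force: [-0.0, -0.2, -0.6]
finger_gap: 0.085
```

>>> drive_tool(
  steps=[
    [0,0,0,0,-0.5],
    [0,0,0,0,-0.3],
    [0,0,0,0,0],
    [0,0,0,0,0.3],
    [0,0,0,0,0.6],
    [0,0,0,0,1],
    [0,0,0,0,1],
  ],
)

```text
time_s: 97.85
ee_pos: [0.5756, 0.2874, 0.0531]
orientation: [0.008, 0.849, 0.528, 0.007]
contact_force: [0.4, 0.2, 4.9]
finger_gap: 0.0607
```

>>> drive_tool(
  steps=[
    [0,0,0.3,0,1],
    [0,0,0.6,0,1],
    [0,0,0.8,0,1],
    [0,0,0.8,0,1],
  ],
)

```text
time_s: 98.35
ee_pos: [0.5755, 0.2874, 0.061]
orientation: [0.008, 0.849, 0.528, 0.007]
contact_force: [0.2, -0.6, -2.2]
finger_gap: 0.0607
```

>>> drive_tool(
  steps=[
    [-0.15,0,0,0,1],
    [-0.25,0,-0.2,0,1],
    [-0.25,0,-0.45,0,1],
    [-0.25,0,-0.6,0,1],
    [-0.25,0,-0.7,0,1],
    [-0.25,0,-0.7,0,1],
  ],
)

```text
time_s: 99.1
ee_pos: [0.573, 0.2873, 0.0538]
orientation: [0.008, 0.849, 0.528, 0.007]
contact_force: [0.2, 0.8, -2.1]
finger_gap: 0.0607
```

>>> drive_tool(
  steps=[
    [0,0,-0.1,0,1],
    [0,0,-0.1,0,1],
  ],
)

```text
time_s: 99.35
ee_pos: [0.5732, 0.2874, 0.0532]
orientation: [0.008, 0.849, 0.528, 0.007]
contact_force: [0.2, 0.8, -1.2]
finger_gap: 0.0607
```

>>> drive_tool(
  steps=[
    [0,0,-0.06,0,1],
    [0,0,-0.06,0,1],
    [0,0,-0.06,0,0.1],
    [0,0,-0.06,0,-0.2],
    [0,0,-0.06,0,-0.5],
    [0,0,-0.06,0,-1],
    [0,0,0,0,-1],
    [0,0,0.5,0,-1],
    [0,0,2,0,-1],
    [0,0,5,0,-1],
    [0,0,9,0,-1],
    [0,0,13,0,-1],
  ],
)

```text
time_s: 100.85
ee_pos: [0.5733, 0.2875, 0.1857]
orientation: [0.008, 0.849, 0.528, 0.008]
contact_force: [0.7, -0.1, 0.8]
finger_gap: 0.0854
```

>>> drive_tool(
  steps=[
    [0,0,5,0,-1],
    [0,0,10,0,-1],
    [-3,3,12,0,-1],
    [-7,7,12,0,-1],
    [-11,11,12,0,-1],
    [-15,15,12,0,-1],
    [-19,19,12,0,-1],
    [-23,22,10,0,-1],
    [-27,25,7,0,-1],
    [-30,27,4,0,-1],
    [-30.5,27.3,3,0,-1],
    [-30.5,27.3,3,0,-1],
  ],
)

```text
time_s: 102.35
ee_pos: [0.2683, 0.5602, 0.2159]
orientation: [0.008, 0.849, 0.528, 0.008]
contact_force: [0.6, 0.2, 1.0]
finger_gap: 0.0853
```

Run:
```python
from h import *
im=manip.snapshot("top")[:,:,::-1].copy();cv2.imwrite("pics/top2.png",im)
sc=manip.snapshot("scene")[:,:,::-1];cv2.imwrite("pics/scene2c.png",cv2.resize(sc[160:300,190:440],None,fx=3.1,fy=3.1,interpolation=cv2.INTER_CUBIC))
for n in("top0","top1","top2"):
    im=cv2.imread(f"pics/{n}.png").astype(float)
    s=im[182:206,234:258];m=(s.min(2)>125)&(abs(s[:,:,2]-s[:,:,0])<40)
    k=np.zeros(m.shape,np.uint8);cv2.circle(k,(11,11),8,1,-1);m&=k>0
    ys,xs=np.nonzero(m);w=s.min(2)[m]-100;print(n,m.sum(),(xs*w).sum()/w.sum()+234,(ys*w).sum()/w.sum()+182)
a=cv2.imread("pics/top0.png");im=cv2.imread("pics/top2.png")
cv2.imwrite("pics/top_cmp2.png",np.hstack([cv2.resize(x[172:258,192:282],None,fx=4.4,fy=4.4,interpolation=cv2.INTER_CUBIC) for x in(a,im)]))
```

```text
top0 69 244.9748212620454 192.9947155735157
top1 71 244.9604900459418 192.17947932618682
top2 71 244.84952497701502 192.72939013178058
```

View pics/top_cmp2.png

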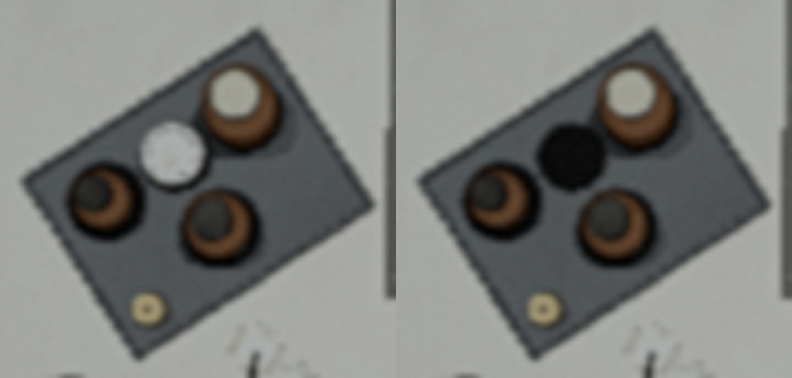

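View pics/scene2c.png

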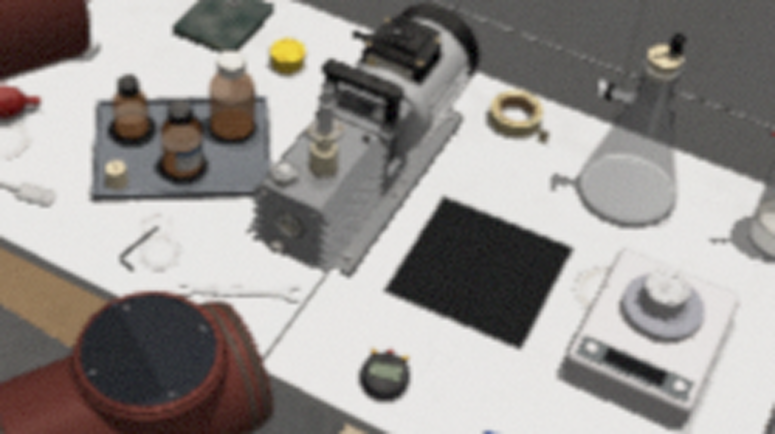

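The large bottle is now about 0.3 px (roughly 1 mm) from where it started. All bottles are upright on their pads, the tin is on the pan, the stopper is unmoved and the arm is clear. Handing in.

```bash
python3 -c "
from station import manip
print(manip.hand_in(), manip.get_state()['time_s'])"
```

```text
the job is handed in; nothing more can be done
the job is handed in; nothing more can be done
```

I parked all three bottles upright on the mat and set the tin on the balance pan. I then put the small, medium and large bottles back on their own pads and handed in at about 102 s.

**Last checks:**
- **Bottles:** In the fixed top camera, the small and medium bottles are within about 0.5 mm of where they started. The large one was about 2.7 mm off after its first return, so I regrasped and reset it; it is now about 1 mm off. All three stand upright.
- **Tin:** It sits the right way up, about 3 mm from the pan centre by both the wrist and top views.
- **Stopper:** It did not move.
- **Arm:** It is clear of everything.

**What went wrong or disagreed:**
- **Fingertips:** They stood roughly 20 mm farther back than the interface text says. My first two closes on the large bottle were on its sloping shoulder, so I reopened and went lower; the bottle stayed upright.
- **Cameras:** The top and wrist cameras disagreed by 2–4 mm, so I checked the placements against the pads and the before/after pictures.

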